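# Shortbread from the cooling corner to the serving rack

### The job

Slide the spatula under the shortbread round that is cooling below the spice ledge, lift it out on the blade, and set it down gently, level and centred across both rails of the raised rack. Carry it on the spatula only: do not touch it with the gripper or tip it. Then set the spatula down on the counter standing on its flat blade as it was, and leave the other things where they are.

Things in the scene. Friction and masses are not known exactly. Their poses are not given: they have to be found in the camera images.
- spatula: Steel kitchen turner standing on its flat blade, 180 g. Origin: centre of blade underside; x to the leading edge, z up. Blade 100 (x) x 62 x 2.5, flat neck back to x=-60. From there shank and handle rise straight back at 58 deg above level, along (-0.53,0,0.848): thin shank 50 long, then dark wooden grip from 50 to 128 along, 18 wide (y), 16 thick. Centre of mass over the blade.
- spatula_grip (a point): A good place to grasp the spatula, across its y: on the axis of the wooden grip, 98 mm up the handle, at (-112, 0, 84) in the spatula's frame. Same axes as the spatula.
- biscuit: Flat rigid shortbread round, golden, 120 diameter x 14 thick, about 160 g. Origin: centre of its underside, z up. It lies across the two battens of the cooling corner.
- cooler: Fixed wooden cooling corner. Origin on the counter midway between two battens, x away from the open near side, z up. Battens along x: 130 long, 12 wide, 14 high, at y=-48 and 48 (84 clear between), open at the near end. Rear posts 20 square at x=90, y=+-115, foot bar 12 high between; arms from them at y=+-115, z 230 to 248, carry the ledge. Sides open below the arms.
- ledge (a point): Near lower edge, at mid-length, of the narrow spice ledge that overhangs the near side of the cooling corner: at (-130, 0, 230) in its frame, same axes. The ledge reaches 50 mm away from the robot from here and 135 to either side; its lip ends 30 mm above, tins on it 65 mm above. The shortbread lies beyond and below it.
- stand: Fixed raised wooden rack of two narrow rails. Origin on the counter below its middle, x away from its open near side, z up. Rails along x: 140 long, 12 wide, at y=-48 and 48 (84 clear between), tops 80 above the counter, on 12 mm square posts at x=+-55. Between the rails there is nothing but two cross bars 10 high on the counter.
- jar: Bystander, leave alone: small amber glass jar, 52 dia x 65 mm. Origin: centre of its underside.
- can: Bystander, leave alone: food can, 68 dia x 90 mm. Origin: centre of its underside.
- mug: Bystander, leave alone: white mug, 76 dia x 85 mm. Origin: centre of its underside.
- bowl: Bystander, leave alone: white bowl, 110 dia x 45 mm. Origin: centre of its underside.
- packet: Bystander, leave alone: cardboard packet, 50 x 120 x 50 mm. Origin: centre of its underside.
- spoon: Bystander, leave alone: wooden spoon lying on the counter.
- ramekin: Bystander, leave alone: small white cup without handle, behind the spatula, 70 dia x 40 mm. Origin: centre of its underside.
There are look-alikes about, which are no part of the job. Of the things that look like the biscuit, the smallest one is meant.

How it is judged:
By the outcome, as a careful person would: the job done as asked, in the order asked, and still so for the second after the job is handed in, with the robot touching nothing.
It also fails if it takes over 72 s, if anything falls off the work surface, if the arm or the gripper's body presses on something with over 40 N, if the wrist force passes 120 N, or if a joint passes its speed limit or range.

### The arm

A 6-joint arm with a two-finger parallel gripper is mounted at the origin on the work surface. World frame = base frame: x ahead of the robot, y to its left, z up, the work surface at z = 0. Lengths are in mm, angles in rad, forces in N, time in s.
With the tool pointing down it reaches from about 350 to 975 mm from the base axis. Payload 7.1 kg.
Tool frame: the origin (TCP) lies between the finger pads; the fingertips stand ctrl.tip_extent ahead of it and the grasp point (between the pads) lies 3 mm ahead of it (ctrl.tip_extent is the distance from the TCP to the fingertips, in mm); z points along the fingers, y is the direction in which the jaws open and shut (so a half turn about z gives the same grasp; the last joint's range is limited). The gripper opens to 88 mm and grips with 3 to 60 N. Pads are 20 mm wide; open, the fingers measure 115 mm over their backs; the gripper's body (75 mm by 178 mm) begins 61 mm behind the grasp point.
Start: joints at [-1.202, 0.423, 1.63, -0, 1.089, -0.019], TCP at [236.361, -578.566, 244.675] pointing down, gripper open.
Joint ranges: [-3, 3], [-0.9, 2.11], [0.09, 2.58], [-1.31, 4.45], [0.11, 2.69], [-2.54, 2.54]. Speed limits (rad/s): [2.39, 2.39, 3.01, 3.14, 3.14, 3.14].

### API

Orientations are given as a rotation vector (axis times angle).
In Python, from workcell import ctrl, viewer gives the robot as it stands.
- The arm moves only by the shell command python3 -m crank 'ROWS' [OPENING]. ROWS is text: rows parted by semicolons, each of 4 numbers parted by spaces: the shift along the tool's x, y, z in mm, then the turn about the tool's z in degrees. In form: x y z spin; .... A call has 1 to 12 rows; each row is the pose to reach, as a shift and turn from the pose measured when the call began, along the tool's axes at that moment; what a row does not reach only later rows make up. A row lasts 1/8 s, in which the tool goes at most 62.5 mm and 10.7 degrees, less where a joint would pass 70% of its speed; a pose out of reach is approached as far as the arm can. A call with a gripper value outside its range is refused whole. OPENING is the closure, from 0 (fully open) to 1 (shut), set as the call begins (- or left out, the last holds). The fingers move at their own pace and stop on an object; the grip force is fixed at half the most. Time passes only in rows, so rows that repeat a pose let the fingers close. It gives the time, the measured TCP pose, the force and the opening at its end, in the units of the state.
- ctrl.get_obs(): the state, without advancing time (a new reading comes with each control period).
- viewer.get_image(name): name is "side" or "top" or "wrist"; returns a dict with "color" (384x512x3 uint8, red, green, blue), "vfov" (degrees; the focal length in pixels is half the picture's height over the tangent of half this angle, whatever the lens; pixels are square), "cx", "cy" (the principal point, pixels), "extrinsics" (4x4, takes a point from camera to world coordinates). Camera axes: x right, y down, z forward; pixel columns grow to the right and rows downward; lengths in mm; the calibration is good to about 2 mm. A picture is of the moment at which its call begins. There is no depth.
- ctrl.close_job(): hands the job in, once; it reports no verdict.
The state is a dict: "t": time; "qpos": joint angles; "qvel": joint speeds; "joint_torque": joint torques, N m; "ee_pos": TCP position; "orientation": TCP orientation; "ft_force": force on the tool from outside, world axes, zero at the start; "moment": the same for the moment, N m; "width": finger opening in mm.
Only numpy, scipy, OpenCV 4.12 (cv2) and the standard library are available. Lean on these libraries where they do the work, as an engineer would, in place of code of your own. Each camera call takes 0.05 s, during which the arm holds its last target. There are 200 camera calls.

## Working session

There is one attempt and no reset: what is moved stays moved. The work goes in short steps, Python scripts to look and compute and a shell command to move; the robot and the scene stay as the last step left them, time stands still between calls to the robot, and variables do not carry over. Pictures are saved under pics/ and viewed, and the job is handed in when it is done.

```bash
ls; mkdir -p pics
cat > h.py <<'E'
import numpy as np, cv2
from workcell import ctrl, viewer
from scipy.spatial.transform import Rotation as R
def snap(name,fn):
    d=viewer.get_image(name); cv2.imwrite(f'pics/{fn}.png',d['color'][:,:,::-1])
    np.savez(f'pics/{fn}.npz',**{k:np.array(v) for k,v in d.items()}); return d
def load(fn): return np.load(f'pics/{fn}.npz')
def f(d): return d['color'].shape[0]/2/np.tan(np.radians(float(d['vfov']))/2)
def ray(d,u,v):
    E=np.array(d['extrinsics']); r=E[:3,:3]@np.array([(u-d['cx'])/f(d),(v-d['cy'])/f(d),1]); return E[:3,3],r
def atz(d,u,v,z):
    o,r=ray(d,u,v); return o+r*(z-o[2])/r[2]
def proj(d,P):
    E=np.array(d['extrinsics']); p=(np.atleast_2d(P)-E[:3,3])@E[:3,:3]; return np.c_[p[:,0]/p[:,2]*f(d)+d['cx'],p[:,1]/p[:,2]*f(d)+d['cy']]
def crop(fn,out,x0,y0,x1,y1,s):
    im=cv2.imread(f'pics/{fn}.png')[y0:y1,x0:x1]; cv2.imwrite(f'pics/{out}.png',cv2.resize(im,None,fx=s,fy=s,interpolation=cv2.INTER_CUBIC))
E
python3 - <<'E'
from h import *
for n in ('side','top','wrist'):
    d=snap(n,n+'0'); print(n,d['vfov'],d['cx'],d['cy']); print(np.round(d['extrinsics'],3))
o=ctrl.get_obs(); print(o, ctrl.tip_extent)
E
```

```text
pics
side 57.53040120663545 261.038794569598 192.91269002886497
[[-9.57000e-01 -1.83000e-01  2.26000e-01  2.61881e+02]
 [-2.90000e-01  6.59000e-01 -6.94000e-01  8.49976e+02]
 [-2.20000e-02 -7.29000e-01 -6.84000e-01  9.69390e+02]
 [ 0.00000e+00  0.00000e+00  0.00000e+00  1.00000e+00]]
top 49.45084856914469 257.3835160676957 189.71932530809926
[[ 2.100000e-02 -9.960000e-01  8.400000e-02  4.433090e+02]
 [-1.000000e+00 -2.100000e-02  8.000000e-03 -1.716600e+01]
 [-7.000000e-03 -8.400000e-02 -9.960000e-01  1.363847e+03]
 [ 0.000000e+00  0.000000e+00  0.000000e+00  1.000000e+00]]
wrist 70.65066158735294 256.6123310652832 191.94941665644595
[[ 3.78000e-01 -8.87000e-01 -2.65000e-01  3.08605e+02]
 [-9.26000e-01 -3.63000e-01 -1.07000e-01 -5.48446e+02]
 [-1.00000e-03  2.85000e-01 -9.58000e-01  3.83660e+02]
 [ 0.00000e+00  0.00000e+00  0.00000e+00  1.00000e+00]]
{'t': 0.15, 'qpos': array([-1.20199534e+00,  4.23684897e-01,  1.63047836e+00, -7.34117821e-06,
        1.08860673e+00, -1.90238899e-02]), 'qvel': array([-0.00164763, -0.00107428, -0.00151437, -0.00081287, -0.00093949,
       -0.00079784]), 'joint_torque': array([-7.58049446e-04, -5.44985318e+01, -2.73919541e+01,  6.43705227e-02,
        2.04841665e-02, -6.49079766e-05]), 'ee_pos': array([ 236.22602859, -578.21270895,  244.0822016 ]), 'orientation': array([-3.08157478e+00, -6.05165302e-01,  3.31718810e-04]), 'ft_force': array([ 0.5007362 , -0.9662508 , -0.12202209]), 'moment': array([ 0.03637004,  0.03094737, -0.03717528]), 'width': 88.07803513950977} 22.0
```

View pics/side0.png

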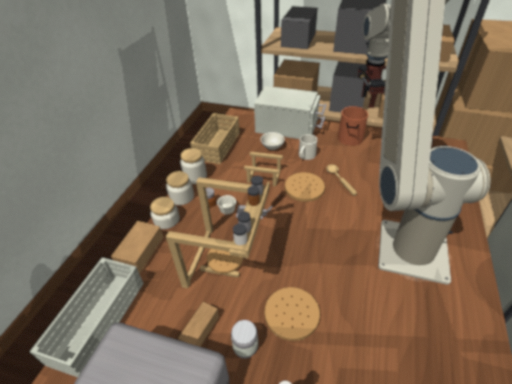

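View pics/top0.png

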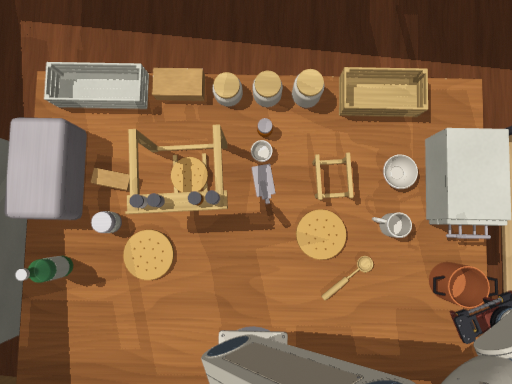

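View pics/wrist0.png

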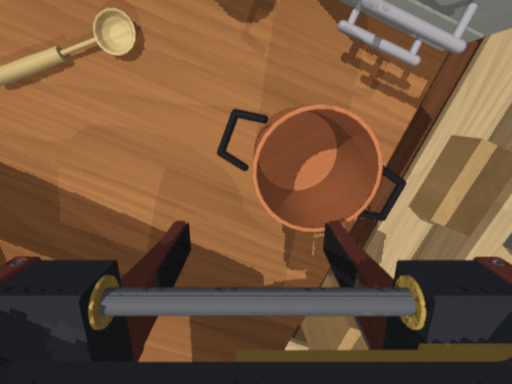

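Run:
```python
from h import *
crop('top0','c1',118,110,228,225,7)
crop('top0','c2',235,105,365,215,6)
crop('side0','c3',160,140,330,285,4.7)
```

```text
(no output)
```

View pics/c1.png

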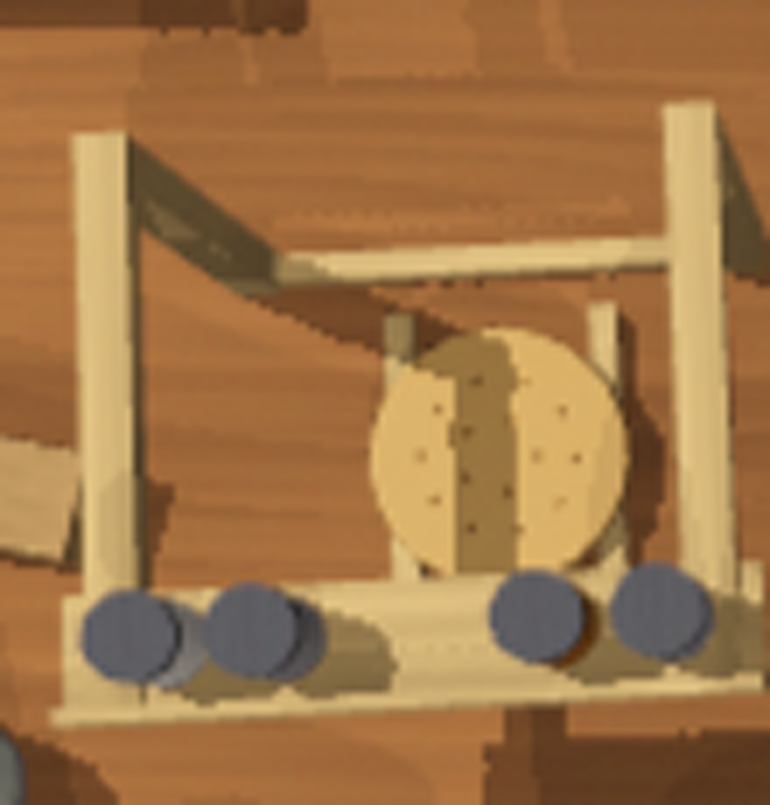

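View pics/c2.png

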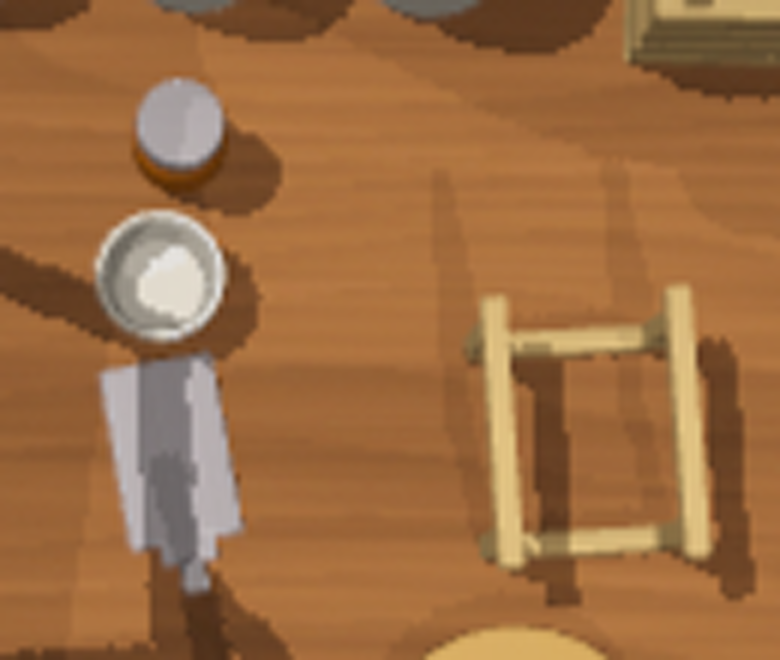

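View pics/c3.png

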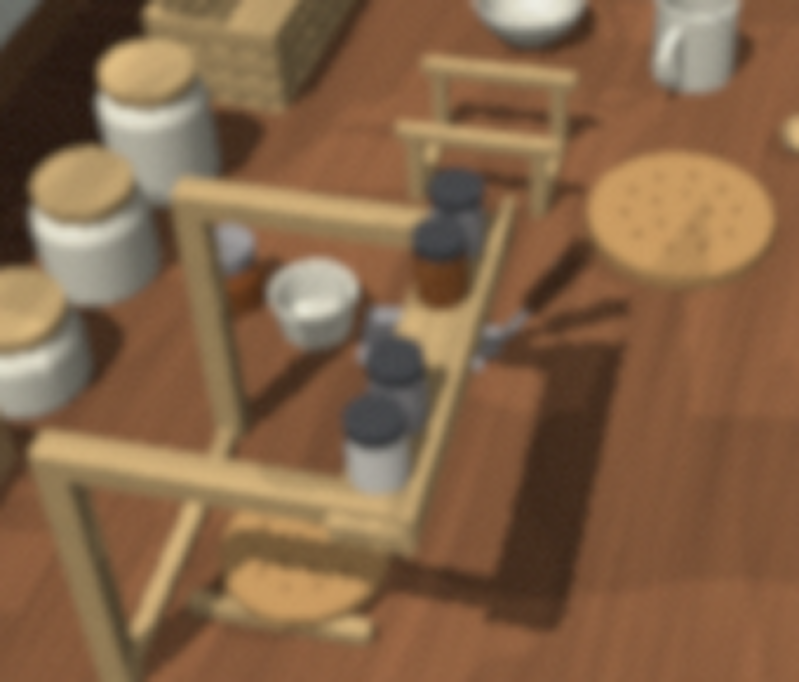

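```bash
cat > fit.py <<'E'
from h import *
from scipy.optimize import least_squares
def fit(fn,loc,pix,x0):
    d=load(fn); loc=np.array(loc,float); pix=np.array(pix,float)
    def w(p):
        c,s=np.cos(p[2]),np.sin(p[2]); return np.c_[p[0]+c*loc[:,0]-s*loc[:,1],p[1]+s*loc[:,0]+c*loc[:,1],loc[:,2]]
    r=least_squares(lambda p:(proj(d,w(p))-pix).ravel(),x0,x_scale=[100,100,1])
    print(np.round(r.x[:2],1),'yaw deg',np.round(np.degrees(r.x[2]),2)); print(np.round(r.fun.reshape(-1,2),1).tolist()); return r.x
E
python3 - <<'E'
from fit import *
d=load('top0')
C1=lambda a:np.array(a)/7+[118,110]; C2=lambda a:np.array(a)/6+[235,105]
b=C1([500,457]); print('biscuit',b,atz(d,*b,28))
for a,z in [((371,457),28),((629,457),28)]: print(atz(d,*C1(a),z))
c=fit('top0',[[65,54,14],[65,42,14],[65,-42,14],[65,-54,14],[100,125,248],[100,105,248],[100,-105,248],[100,-125,248],[-130,135,260],[-130,-135,260]],
 C1([[385,315],[415,315],[588,303],[617,303],[72,135],[128,133],[664,103],[714,102],[52,722],[765,685]]),[480,150,0])
R2=np.array([[np.cos(c[2]),-np.sin(c[2])],[np.sin(c[2]),np.cos(c[2])]])
print('biscuit in cooler',(atz(d,*b,28)[:2]-c[:2])@R2)
fit('top0',[[50,31,2.5],[50,-31,2.5],[-50,31,2.5],[-50,-31,2.5]],C2([[100,375],[212,353],[133,552],[242,530]]),[450,0,0])
fit('top0',[[70,54,80],[70,42,80],[70,-42,80],[70,-54,80],[-70,54,80],[-70,42,80],[-70,-42,80],[-70,-54,80]],
 C2([[481,298],[508,296],[665,288],[690,286],[497,568],[524,565],[685,558],[712,555]]),[450,-200,0])
print('ramekin',atz(d,*C2([160,275]),40))
E
```

```text
biscuit [189.42857143 175.28571429] [598.10122109 214.3844931   28.        ]
[596.87772284 273.94721157  28.        ]
[599.32400028 154.85677974  28.        ]
[605.  214.6] yaw deg 4.17
[[-0.0, -0.1], [-0.7, -0.3], [0.2, 0.1], [-0.3, -0.1], [0.3, -0.1], [-0.3, -0.2], [0.0, 0.0], [0.2, -0.2], [0.2, 0.5], [0.1, 0.5]]
biscuit in cooler [-6.92595807  0.31990585]
[589.3 -25.5] yaw deg 11.55
[[-0.1, -0.3], [-0.2, -0.0], [-0.1, 0.0], [0.4, 0.3]]
[ 599.  -243.2] yaw deg 4.26
[[0.1, -0.1], [-0.5, 0.1], [0.3, -0.0], [0.0, 0.1], [0.4, -0.2], [-0.2, 0.1], [0.2, -0.2], [-0.4, 0.1]]
ramekin [680.47995778 -17.12643549  40.        ]
```

```bash
python3 -m crank '0 0 -60 -10; 640 -504 -256 -169;640 -504 -256 -169;640 -504 -256 -169;640 -504 -256 -169;640 -504 -256 -169;640 -504 -256 -169;640 -504 -256 -169;640 -504 -256 -169;640 -504 -256 -169;640 -504 -256 -169;640 -504 -256 -169'
python3 - <<'E'
from h import *
o=ctrl.get_obs(); print(o['t'],np.round(o['qpos'],3),o['ee_pos']);print(np.round(R.from_rotvec(o['orientation']).as_matrix(),4))
E
```

```text
t: 1.65
ee_pos: [566.6, 4.9, 465.8]
orientation: [-0.793, -3.039, -0.001]
ft_force: [0.2, -1.0, -0.3]
width: 88.0
1.65 [-1.300e-02  1.590e-01  1.489e+00  1.000e-03  1.494e+00 -1.073e+00] [566.61002693   4.94124412 465.79791303]
[[-8.725e-01  4.885e-01 -5.000e-04]
 [ 4.885e-01  8.725e-01  1.000e-03]
 [ 9.000e-04  6.000e-04 -1.000e+00]]
```

```bash
python3 -m crank '-10 152 0 -40.8;-10 152 0 -40.8;-10 152 0 -40.8;-10 152 0 -40.8;-10 152 0 -40.8;-10 152 0 -40.8'
python3 - <<'E'
from h import *
o=ctrl.get_obs(); print(o['t'],np.round(o['qpos'],3),o['ee_pos']);print(np.round(R.from_rotvec(o['orientation']).as_matrix(),4))
E
python3 -m crank '0 0 -800 0;0 0 -800 0;0 0 -800 0;0 0 -800 0;0 0 -800 0;0 0 -800 0;0 0 -800 0;0 0 -800 0;0 0 -800 0;0 0 -800 0'
python3 - <<'E'
from h import *
o=ctrl.get_obs(); print(o['t'],np.round(o['qpos'],3),o['ee_pos']);print(np.round(R.from_rotvec(o['orientation']).as_matrix(),4))
E
```

```text
t: 2.4
ee_pos: [649.4, 132.3, 465.8]
orientation: [0.311, -3.126, -0.001]
ft_force: [0.6, 0.3, 0.5]
width: 87.6
2.4 [ 1.830e-01  3.260e-01  1.275e+00  1.000e-03  1.541e+00 -1.586e+00] [649.44705299 132.3223798  465.7954136 ]
[[-9.804e-01 -1.970e-01 -7.000e-04]
 [-1.970e-01  9.804e-01  9.000e-04]
 [ 5.000e-04  1.000e-03 -1.000e+00]]
t: 3.65
ee_pos: [476.3, 96.2, 950.8]
orientation: [0.307, -3.122, -0.002]
ft_force: [0.6, -0.1, 0.0]
width: 87.6
3.65 [ 0.174  0.37   0.087  0.004  2.689 -1.589] [476.33521289  96.23867402 950.79069957]
[[-0.9809 -0.1945 -0.0044]
 [-0.1945  0.9809  0.001 ]
 [ 0.0042  0.0018 -1.    ]]
```

```bash
python3 -m crank '0 0 -500 0;0 0 -1000 0;0 0 -1000 0;0 0 -1000 0'
python3 - <<'E'
from h import *
o=ctrl.get_obs(); print(o['t'],np.round(o['qpos'],4),o['ee_pos']);print(np.round(R.from_rotvec(o['orientation']).as_matrix(),4))
E
```

```text
t: 4.15
ee_pos: [436.9, 88.3, 979.5]
orientation: [-0.301, 3.07, 0.01]
ft_force: [0.3, 0.3, 0.0]
width: 88.0
4.15 [ 0.1714  0.3081  0.0872  0.0049  2.6889 -1.5906] [436.85494867  88.31227197 979.47227412]
[[-9.793e-01 -1.944e-01  5.620e-02]
 [-1.940e-01  9.809e-01  1.190e-02]
 [-5.740e-02  7.000e-04 -9.984e-01]]
```

```bash
python3 -m crank '0 0 -1000 0;0 0 -1000 0;0 0 -1000 0;0 0 -1000 0;0 0 -1000 0;0 0 -1000 0;0 0 -1000 0;0 0 -1000 0'
python3 - <<'E'
from h import *
o=ctrl.get_obs(); print(o['t'],np.round(o['qpos'],4),o['ee_pos']);print(np.round(R.from_rotvec(o['orientation']).as_matrix(),4))
E
```

```text
t: 5.15
ee_pos: [390.5, 79.4, 1008.7]
orientation: [-0.294, 3.001, 0.018]
ft_force: [0.3, 0.7, 0.3]
width: 88.1
5.15 [ 0.1688  0.2389  0.0872  0.0061  2.689  -1.5919] [ 390.54397328   79.39449532 1008.65942287]
[[-9.731e-01 -1.942e-01  1.239e-01]
 [-1.927e-01  9.810e-01  2.380e-02]
 [-1.261e-01 -7.000e-04 -9.920e-01]]
```

```bash
python3 -m crank '0 0 -2000 0;0 0 -2000 0;0 0 -2000 0;0 0 -2000 0'; python3 -m crank '0 0 -2000 0;0 0 -2000 0;0 0 -2000 0;0 0 -2000 0';python3 - <<'E'
from h import *
o=ctrl.get_obs(); print(o['t'],np.round(o['qpos'],4),o['ee_pos']);print(np.round(R.from_rotvec(o['orientation']).as_matrix(),4))
E
```

```text
t: 5.65
ee_pos: [344.9, 70.9, 1033.4]
orientation: [-0.288, 2.935, 0.024]
ft_force: [0.6, -0.8, 0.5]
width: 87.7
t: 6.15
ee_pos: [298.0, 62.6, 1054.7]
orientation: [-0.281, 2.871, 0.031]
ft_force: [0.4, -0.2, 0.5]
width: 87.7
6.15 [ 0.1643  0.1084  0.0866  0.0091  2.689  -1.5932] [ 297.95048602   62.61452946 1054.74840398]
[[-0.9485 -0.1936  0.2507]
 [-0.1882  0.9811  0.0456]
 [-0.2548 -0.0039 -0.967 ]]
```

```bash
for i in 1; do python3 -m crank '0 0 -2000 0;0 0 -2000 0;0 0 -2000 0'; done; python3 -m crank '0 0 -2000 0;0 0 -2000 0;0 0 -2000 0'; python3 -m crank '0 0 -2000 0;0 0 -2000 0;0 0 -2000 0'
python3 - <<'E'
from h import *
o=ctrl.get_obs(); print(o['t'],np.round(o['qpos'],4),o['ee_pos']);M=R.from_rotvec(o['orientation']).as_matrix();print(np.round(M,4),np.degrees(np.arccos(-M[2,2])))
E
```

```text
t: 6.52
ee_pos: [253.5, 55.1, 1071.7]
orientation: [-0.275, 2.811, 0.036]
ft_force: [0.4, -0.5, -0.1]
width: 87.8
t: 6.9
ee_pos: [208.3, 48.4, 1085.8]
orientation: [-0.269, 2.752, 0.04]
ft_force: [-0.1, -0.5, 0.2]
width: 87.8
t: 7.28
ee_pos: [160.2, 45.1, 1097.0]
orientation: [-0.259, 2.694, 0.041]
ft_force: [0.3, 0.4, 0.1]
width: 87.4
7.275 [ 0.305  -0.07    0.0863 -0.1359  2.6892 -1.5929] [ 160.23009846   45.06103144 1096.99426975]
[[-0.8893 -0.188   0.4169]
 [-0.1752  0.9821  0.0691]
 [-0.4224 -0.0116 -0.9063]] 24.996512215549693
```

```bash
cat >> h.py <<'E'
def st():
    o=ctrl.get_obs(); return o['t'],np.array(o['ee_pos']),R.from_rotvec(o['orientation']).as_matrix(),o
def to(*Ps):
    t,p,M,o=st(); print('t',round(t,2),'tcp',np.round(p,1),'q',np.round(o['qpos'],2),'w',round(o['width'],1),'F',np.round(o['ft_force'],1)); print('M',np.round(M,4).tolist())
    for P in Ps: print(P,'->',np.round((np.array(P,float)-p)@M,1), 'dist',round(np.linalg.norm(np.array(P)-p)))
E
python3 -c "
from h import *
to([430,-30,550],[425,-57,200])"
```

```text
t 7.28 tcp [ 160.2   45.1 1097. ] q [ 0.31 -0.07  0.09 -0.14  2.69 -1.59] w 87.4 F [0.3 0.4 0.1]
M [[-0.8893, -0.188, 0.4169], [-0.1752, 0.9821, 0.0691], [-0.4224, -0.0116, -0.9063]]
[430, -30, 550] -> [   4.3 -118.1  603. ] dist 615
[425, -57, 200] -> [ 161.3 -139.7  916.3] dist 941
```

```bash
python3 -m crank '4 -118 603 0;4 -118 603 0;4 -118 603 0;4 -118 603 0;4 -118 603 0;4 -118 603 0;4 -118 603 0;4 -118 603 0;4 -118 603 0;4 -118 603 0;4 -118 603 0;4 -118 603 0' && python3 -c "
from h import *
to([430,-30,550],[425,-57,200])"
```

```text
t: 8.78
ee_pos: [429.7, -29.6, 548.0]
orientation: [-0.26, 2.698, 0.042]
ft_force: [0.9, 0.3, 0.9]
width: 87.9
t 8.78 tcp [429.7 -29.6 548. ] q [-0.2  -0.32  1.81  0.16  1.25 -1.98] w 87.9 F [0.9 0.3 0.9]
M [[-0.8911, -0.189, 0.4127], [-0.1761, 0.9819, 0.0694], [-0.4183, -0.0108, -0.9082]]
[430, -30, 550] -> [-1.  -0.5 -1.8] dist 2
[425, -57, 200] -> [154.6 -22.3 312.2] dist 349
```

```bash
python3 -m crank '154 -22 312 0;154 -22 312 0;154 -22 312 0;154 -22 312 0;154 -22 312 0;154 -22 312 0;154 -22 312 0' && python3 -c "
from h import *
to([475.3,-48.7,91.7])
snap('wrist','w1'); snap('side','s1'); snap('top','t1')
crop('w1','w1c',100,0,420,384,1.5)"
```

```text
t: 9.65
ee_pos: [425.4, -56.2, 199.7]
orientation: [-0.261, 2.701, 0.044]
ft_force: [-0.1, -0.2, 0.7]
width: 87.7
t 9.65 tcp [425.4 -56.2 199.7] q [-0.28  0.09  2.32  0.5   0.39 -2.48] w 87.7 F [-0.1 -0.2  0.7]
M [[-0.8921, -0.1898, 0.41], [-0.1762, 0.9818, 0.071], [-0.416, -0.0089, -0.9093]]
[475.3, -48.7, 91.7] -> [ -0.9  -1.1 119.2] dist 119
```

View pics/w1.png

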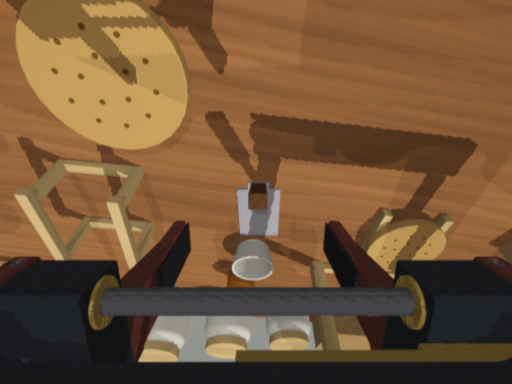

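View pics/s1.png

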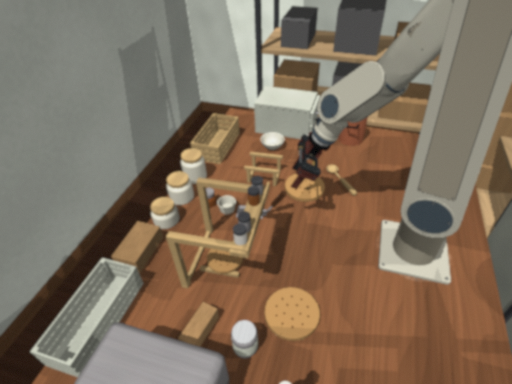

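```bash
cat > kin.py <<'E'
from h import *
from scipy.optimize import least_squares
LIM=np.array([[-3,3],[-.9,2.11],[.09,2.58],[-1.31,4.45],[.11,2.69],[-2.54,2.54]])
D=[([-1.202,.4237,1.6305,0,1.0886,-.019],[236.2,-578.2,244.1]),([-.013,.159,1.489,.001,1.494,-1.073],[566.6,4.9,465.8]),([.183,.326,1.275,.001,1.541,-1.586],[649.4,132.3,465.8]),
([.1714,.3081,.0872,.0049,2.6889,-1.59],[436.85,88.31,979.5]),([.1688,.2389,.0872,.0061,2.689,-1.59],[390.5,79.4,1008.7]),([.1643,.1084,.0866,.0091,2.689,-1.59],[298,62.6,1054.7])]
Z=lambda a:R.from_euler('z',a); Y=lambda a:R.from_euler('y',a)
def fk(q,k):
    a,h,L1,c,e,d=k[:6]
    A=Z(q[0]); B=A*Y(q[1]); C=B*Y(q[2]); T=C*Z(q[3])*Y(q[4])*Z(q[5]+k[6])
    return A.apply([a,0,h])+B.apply([0,0,L1])+C.apply([e,0,c])+T.apply([0,0,d]),T.as_matrix()
r=least_squares(lambda k:np.concatenate([fk(q,list(k)+[0])[0]-p for q,p in D]),[0,300,450,450,0,200])
K=list(r.x)+[0]
def ik(p,M,q0):
    def g(q):
        P,T=fk(q,K); return np.concatenate([(P-p)/100,R.from_matrix(T.T@M).as_rotvec()])
    best=None
    for s in q0:
        s=np.clip(s,LIM[:,0]+.01,LIM[:,1]-.01); b=least_squares(g,s,bounds=(LIM[:,0],LIM[:,1]))
        if best is None or b.cost<best.cost: best=b
    return best.x,np.sqrt(2*best.cost)
E
python3 - <<'E'
from kin import *
print(np.round(r.x,1),np.abs(r.fun).max())
t,p,M,o=st(); P,T=fk(o['qpos'],K); K[6]=np.arctan2(*( (T.T@M)[[1,0],0]))
P,T=fk(o['qpos'],K); print(K[6],P-p,np.round(T.T@M,3))
sp=np.array([589.3,-25.5,0]); 
def Rz(a):return Z(np.radians(a)).as_matrix()
def G(o,yaw,s=104): return np.array(o)+Rz(yaw)@[-60-.53*s,0,.848*s+.8]
co=np.array([605,214.6,0]); u=Rz(4.2)[:,0]
pts={'pick':G(sp,11.5),'pre':G(sp,11.5)-120*M[:,2],'cool':G(co+u*-20+[0,0,8],11.5),'coolin':G(co+u*-180+[0,0,5],11.5),'coolup':G(co+u*-230+[0,0,120],11.5),'stand':G([589,-244,110],11.5),'standlow':G([589,-244,60],11.5),'standout':G([450,-254,60],11.5)}
seeds=[o['qpos'],[0,.3,1.8,0,1,0],[0,.3,2,1,.5,-2],[0,.3,2,-1,.5,0.5],[0,.5,2,3,.5,-1.5],[0.,.5,2,0,.5,-1.5]]
for nm,tilt in (('x-robot',M),('flip',M@Rz(180))):
  for k,g in pts.items():
    q,e=ik(g-3*M[:,2],tilt,seeds); print(nm,k,np.round(g),np.round(q,2),'err',round(e,3))
E
```

```text
[ -1.1 317.9 565.1 485.3  76.9 295.7] 11.965124613862795
1.5707963267948966 [ -0.16878543 -10.81368545   0.2777647 ] [[ 1. -0. -0.]
 [ 0.  1.  0.]
 [ 0. -0.  1.]]
x-robot pick [476. -48.  89.] [-0.19  0.42  2.31  1.82  0.15  2.54] err 0.028
x-robot pre [427. -57. 198.] [-0.25  0.08  2.33  0.49  0.37 -2.44] err 0.0
x-robot cool [472. 190.  97.] [ 0.45  0.42  2.24 -1.1   0.14 -0.24] err 0.0
x-robot coolin [313. 178.  94.] [0.7  0.33 2.52 4.3  0.24 0.89] err 0.0
x-robot coolup [263. 175. 209.] [ 0.84 -0.14  2.5  -0.57  0.51 -0.46] err 0.0
x-robot stand [ 476. -267.  199.] [-0.6   0.27  2.03  0.32  0.57 -2.54] err 0.143
x-robot standlow [ 476. -267.  149.] [-0.58  0.36  2.06  0.31  0.46 -2.54] err 0.169
x-robot standout [ 337. -277.  149.] [-1.    0.29  2.31  1.08  0.53  2.54] err 0.113
flip pick [476. -48.  89.] [-0.19  0.42  2.3   1.49  0.15 -0.28] err 0.0
flip pre [427. -57. 198.] [-0.25  0.08  2.33  0.49  0.37  0.7 ] err 0.0
flip cool [472. 190.  97.] [ 0.44  0.42  2.22 -0.75  0.14  2.54] err 0.031
flip coolin [313. 178.  94.] [ 0.57  0.29  2.46 -0.63  0.11  2.54] err 0.15
flip coolup [263. 175. 209.] [ 0.79 -0.15  2.49 -0.47  0.49  2.54] err 0.035
flip stand [ 476. -267.  199.] [-0.69  0.28  2.05  0.6   0.6   0.23] err 0.0
flip standlow [ 476. -267.  149.] [-0.69  0.38  2.08  0.72  0.5   0.08] err 0.0
flip standout [ 337. -277.  149.] [-0.95  0.27  2.26  0.8   0.55 -0.26] err 0.0
```

```bash
python3 - <<'E'
s=open('kin.py').read()
s=s.replace("a,h,L1,c,e,d=k[:6]","a,h,L1,c,e,d,b=list(k[:6])+[k[7]]").replace("A.apply([a,0,h])","A.apply([a,b,h])").replace("list(k)+[0])","list(k[:6])+[0,k[6]])").replace("0,200])\nK=list(r.x)+[0]","0,200,0])\nK=list(r.x[:6])+[np.pi/2,r.x[6]]")
open('kin.py','w').write(s)
E
python3 - <<'E'
from kin import *
print(np.round(r.x,1),np.abs(r.fun).max())
t,p,M,o=st(); P,T=fk(o['qpos'],K); print(P-p)
def Rz(a):return Z(np.radians(a)).as_matrix()
def G(o,yaw,s=114): return np.array(o)+Rz(yaw)@[-60-.53*s,0,.848*s+.8]
co=np.array([605,214.6,0]); u=Rz(4.2)[:,0]
def run(al,yaw,flip):
  sp=np.array([589.3,-25.5,0])
  M=Rz(yaw)@R.from_euler('y',180-al,degrees=True).as_matrix()@Rz(180*flip)
  pts={'pick':G(sp,yaw),'pre':G(sp,yaw)-100*M[:,2],'cool':G(co+u*-30+[0,0,10],yaw),'coolin':G(co+u*-180+[0,0,5],yaw),'coolup':G(co+u*-200+[0,0,120],yaw),'stand':G([585,-244,115],yaw),'standlow':G([585,-244,50],yaw),'standout':G([450,-254,50],yaw)}
  seeds=[o['qpos'],[0,.3,1.8,0,1,0],[0,.3,2,1,.5,-2],[0,.3,2,-1,.5,0.5],[0.,.5,2,0,.5,-1.5]]
  print(al,yaw,'flip',flip)
  for k,g in pts.items():
    q,e=ik(g-3*M[:,2],M,seeds); print('  ',k,np.round(g),np.round(q,2),'' if e<.003 else 'ERR',round(e,3))
for a in (11,15): 
  for f in (0,1): run(a,11,f)
E
```

```text
[ -0.  312.3 562.9 485.   77.6 287.4  11.9] 0.2168907516346792
[-0.15545743 -0.04651034 -0.20434933]
11 11 flip 0
   pick [471. -48.  97.] [-0.17  0.4   2.16  0.17  0.41 -2.08]  0.0
   pre [452. -52. 196.] [-0.19  0.18  2.14  0.12  0.65 -2.03]  0.0
   cool [457. 189. 107.] [ 0.39  0.4   2.12 -0.09  0.44 -1.29]  0.0
   coolin [307. 178. 102.] [ 0.55  0.27  2.4  -0.23  0.3  -1.01]  0.0
   coolup [287. 177. 217.] [ 0.58 -0.06  2.33 -0.11  0.7  -1.1 ]  0.0
   stand [ 467. -267.  212.] [-0.62  0.28  1.94  0.19  0.8  -2.51]  0.0
   standlow [ 467. -267.  147.] [-0.61  0.39  1.98  0.22  0.65 -2.54] ERR 0.006
   standout [ 332. -277.  147.] [-0.76  0.26  2.18  0.09  0.6  -2.54] ERR 0.114
11 11 flip 1
   pick [471. -48.  97.] [-0.17  0.4   2.16  0.17  0.41  1.06]  0.0
   pre [452. -52. 196.] [-0.19  0.18  2.14  0.12  0.65  1.11]  0.0
   cool [457. 189. 107.] [ 0.39  0.4   2.12 -0.09  0.44  1.85]  0.0
   coolin [307. 178. 102.] [ 0.55  0.27  2.4  -0.23  0.3   2.14]  0.0
   coolup [287. 177. 217.] [ 0.58 -0.06  2.33 -0.11  0.7   2.04]  0.0
   stand [ 467. -267.  212.] [-0.62  0.28  1.94  0.19  
[... 637 characters left out ...]
1  0.38  2.    0.24  0.6  -2.54] ERR 0.057
   standout [ 332. -277.  147.] [-0.76  0.25  2.2   0.11  0.55 -2.54] ERR 0.167
15 11 flip 1
   pick [471. -48.  97.] [-0.19  0.39  2.2   0.31  0.32  0.91]  0.0
   pre [446. -53. 194.] [-0.21  0.15  2.19  0.19  0.56  1.02]  0.0
   cool [457. 189. 107.] [ 0.4   0.39  2.16 -0.16  0.34  1.92]  0.0
   coolin [307. 178. 102.] [ 0.57  0.27  2.43 -0.46  0.22  2.39]  0.0
   coolup [287. 177. 217.] [ 0.61 -0.09  2.37 -0.18  0.63  2.12]  0.0
   stand [ 467. -267.  212.] [-0.65  0.27  1.97  0.29  0.75  0.54]  0.0
   standlow [ 467. -267.  147.] [-0.65  0.38  2.01  0.35  0.6   0.46]  0.0
   standout [ 332. -277.  147.] [-0.88  0.26  2.2   0.42  0.59  0.16]  0.0
```

Run:
```python
from kin import *
t,p,M,o=st()
az=np.arctan2(M[1,2],M[0,2]); print('az',np.degrees(az))
d=np.array([np.cos(az),np.sin(az),0]); n=np.array([-d[1],d[0],0])
for rr in (350,400,450,500):
  print(rr,[ (z,np.round(ik(rr*d+11.9*n+[0,0,z],M,[[.17,.2,2.3,0,.3,-1.6]])[0][[1,2,3,4]],2).tolist()) for z in (70,120,170,250)])
P=420*d+11.9*n+[0,0,200]; print(P); to(P,[430,-57,260])
```

```text
az 9.3902961149332
350 [(70, [0.38, 2.47, -1.31, 0.11]), (120, [0.22, 2.51, -1.31, 0.11]), (170, [0.03, 2.51, -0.0, 0.16]), (250, [-0.2, 2.42, -0.0, 0.49])]
400 [(70, [0.41, 2.39, -1.31, 0.11]), (120, [0.26, 2.41, -0.03, 0.11]), (170, [0.11, 2.42, -0.0, 0.18]), (250, [-0.09, 2.34, -0.0, 0.46])]
450 [(70, [0.45, 2.31, -1.31, 0.11]), (120, [0.31, 2.32, -0.01, 0.11]), (170, [0.18, 2.32, -0.0, 0.2]), (250, [-0.0, 2.25, -0.0, 0.46])]
500 [(70, [0.48, 2.21, -0.06, 0.11]), (120, [0.36, 2.24, -0.0, 0.11]), (170, [0.25, 2.22, -0.0, 0.24]), (250, [0.08, 2.16, -0.0, 0.46])]
[412.43032928  80.26726286 200.        ]
t 9.8 tcp [427.5 -56.8 203. ] q [-0.28  0.08  2.32  0.5   0.39 -2.48] w 87.8 F [-0.1 -0.4  0.6]
M [[-0.8891, -0.1897, 0.4166], [-0.1772, 0.9818, 0.0689], [-0.422, -0.0126, -0.9065]]
[412.43032928  80.26726286 200.        ] -> [ -9.6 137.5   5.8] dist 138
[430, -57, 260] -> [-26.2  -1.3 -50.7] dist 57
```

View pics/t1.png

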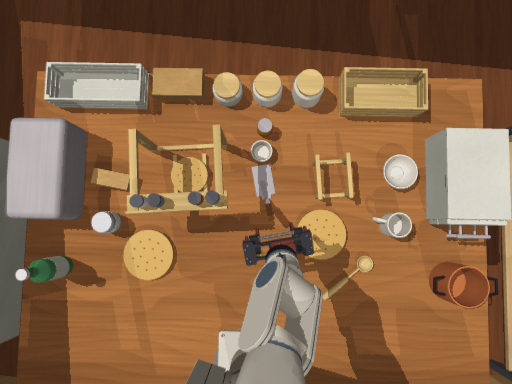

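```bash
python3 -m crank '-10 138 6 0;-10 138 6 0;-10 138 6 0;-10 138 6 0' && python3 -c "
from h import *
t,p,M,o=st(); to(p-[0,0,60],p-[0,0,130])"
```

```text
t: 10.3
ee_pos: [414.3, 83.2, 203.0]
orientation: [-0.266, 2.687, 0.041]
ft_force: [0.0, -0.5, 0.6]
width: 87.9
t 10.3 tcp [414.3  83.2 203. ] q [ 0.17  0.06  2.35 -0.01  0.29 -1.59] w 87.9 F [ 0.  -0.5  0.6]
M [[-0.8859, -0.1929, 0.4218], [-0.1799, 0.9811, 0.0709], [-0.4276, -0.0131, -0.9039]]
[414.3172998   83.16559814 143.01386024] -> [25.7  0.8 54.2] dist 60
[414.3172998   83.16559814  73.01386024] -> [ 55.6   1.7 117.5] dist 130
```

```bash
python3 -m crank '13 0 27 0;26 0 54 0;38 0 80 0;47 1 100 0;56 2 118 0;56 2 118 0;56 2 118 0;56 2 118 0' && python3 -c "
from h import *
t,p,M,o=st(); to(p-[0,0,20]); print(np.degrees(np.arccos(-M[2,2])))"
```

```text
t: 11.3
ee_pos: [427.3, 99.0, 116.2]
orientation: [-0.259, 2.735, -0.011]
ft_force: [0.4, -0.8, 0.7]
width: 87.6
t 11.3 tcp [427.3  99.  116.2] q [ 0.24  0.32  2.35 -0.63  0.11 -0.9 ] w 87.6 F [ 0.4 -0.8  0.7]
M [[-0.906, -0.1789, 0.3837], [-0.1821, 0.9829, 0.0283], [-0.3821, -0.0442, -0.923]]
[427.34419407  99.01486331  96.16655949] -> [ 7.6  0.9 18.5] dist 20
22.62462220529043
```

Run:
```python
from kin import *
t,p,M,o=st()
tv=np.degrees(np.arccos(-M[2,2]))*M[:2,2]/np.linalg.norm(M[:2,2]); print(tv)
for th,r_,z,sp in [(0.2,330,600,0),(-80,420,750,85),(-160,420,750,170),(-170,420,750,170),(-170,420,850,170),(-170,420,950,170),(-170,320,850,170),(-170,320,950,170)]:
  a=np.radians(th); P=[r_*np.cos(a),r_*np.sin(a),z]
  q,e=ik(np.array(P),M@Z(np.radians(sp)).as_matrix(),[[a,.1,1,0,2,-1.5],[a,0,1,0,1,-.5]])
  print(th,z,sp,np.round(q,2),round(e,3),np.round((np.array(P)-p)@M))
```

```text
[22.56339014  1.66341675]
0.2 600 0 [-0.09 -0.5   1.79  0.06  1.46 -1.84] 0.0 [ -79. -100. -487.]
-80 750 85 [-1.69 -0.08  1.2   0.44  2.06 -1.76] 0.0 [ 172. -468. -736.]
-160 750 170 [-2.87  0.1   1.01  0.11  2.41 -1.6 ] 0.0 [ 547. -120. -907.]
-170 750 170 [-3.    0.11  1.01  0.01  2.42 -1.79] 0.018 [ 551.  -47. -913.]
-170 850 170 [-3.    0.19  0.68  0.02  2.66 -1.78] 0.018 [  513.   -51. -1005.]
-170 950 170 [-3.    0.22  0.36  0.02  2.69 -1.77] 0.287 [  475.   -55. -1097.]
-170 850 170 [-3.    0.    0.9  -0.    2.63 -1.8 ] 0.029 [ 420.  -52. -967.]
-170 950 170 [-3.    0.04  0.58 -0.    2.69 -1.8 ] 0.244 [  382.   -56. -1059.]
```

```bash
python3 -m crank '-40 -50 -244 0;-79 -100 -487 0;-79 -100 -487 0;-79 -100 -487 0;-79 -100 -487 0;-79 -100 -487 0;-79 -100 -487 0;-79 -100 -487 0;-79 -100 -487 0;-79 -100 -487 0'
python3 - <<'E'
from h import *
M=st()[2]
to([200,-330,720],[0,-420,750],[-250,-320,750],[-405,-110,750])
E
```

```text
t: 12.55
ee_pos: [328.9, 0.8, 605.6]
orientation: [-0.255, 2.725, -0.016]
ft_force: [-0.6, -0.0, -0.2]
width: 88.1
t 12.55 tcp [328.9   0.8 605.6] q [-0.09 -0.5   1.78  0.06  1.46 -1.84] w 88.1 F [-0.6 -0.  -0.2]
M [[-0.9025, -0.176, 0.393], [-0.1805, 0.9832, 0.0258], [-0.391, -0.0477, -0.9192]]
[200, -330, 720] -> [ 131.3 -308.  -164.4] dist 373
[0, -420, 750] -> [ 316.3 -362.7 -272.9] dist 553
[-250, -320, 750] -> [ 523.9 -220.4 -368.6] dist 677
[-405, -110, 750] -> [ 625.9   13.4 -424.1] dist 756
```

```bash
python3 -m crank '22 -51 -27 10;44 -102 -55 20;66 -154 -82 30;88 -205 -110 40;110 -257 -137 50;131 -308 -164 60;178 -322 -192 70;224 -336 -219 80;270 -350 -246 90;316 -363 -273 96;316 -363 -273 96'
python3 - <<'E'
from h import *
to([-250,-320,750],[-405,-110,750])
snap('wrist','w2')
E
```

```text
t: 13.92
ee_pos: [-2.2, -421.0, 749.3]
orientation: [1.927, 2.078, 0.423]
ft_force: [0.0, 0.2, -0.2]
width: 87.8
t 13.93 tcp [  -2.2 -421.   749.3] q [-1.86 -0.05  1.17  0.45  2.12 -1.72] w 87.8 F [ 0.   0.2 -0.2]
M [[-0.075, 0.9167, 0.3925], [0.9972, 0.0703, 0.0265], [-0.0033, 0.3934, -0.9194]]
[-250, -320, 750] -> [ 119.3 -219.8  -95.2] dist 268
[-405, -110, 750] -> [ 340.4 -347.1 -150.5] dist 509
```

View pics/w2.png

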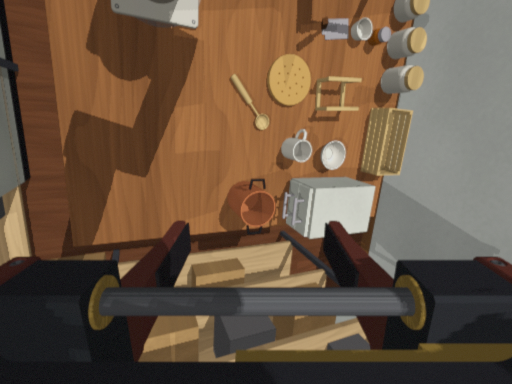

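```bash
python3 -m crank '50 -92 -40 10;72 -132 -57 20;72 -132 -57 30;72 -132 -57 40;72 -132 -57 40'
python3 - <<'E'
from h import *
to([-250,-320,750],[-405,-110,750])
snap('wrist','w3'); d=load('w3'); print(np.round(d['extrinsics'],2))
E
```

```text
t: 14.6
ee_pos: [-149.6, -360.0, 749.8]
orientation: [2.603, 1.346, 0.55]
ft_force: [0.3, -0.1, 0.3]
width: 87.9
t 14.6 tcp [-149.6 -360.   749.8] q [-2.22 -0.03  1.16  0.39  2.25 -1.39] w 87.9 F [ 0.3 -0.1  0.3]
M [[0.5277, 0.7537, 0.3917], [0.8124, -0.5825, 0.0264], [0.2481, 0.3043, -0.9197]]
[-250, -320, 750] -> [-20.5 -98.9 -38.5] dist 108
[-405, -110, 750] -> [  68.4 -338.   -93.6] dist 357
[[ 7.5000e-01 -6.2000e-01  2.3000e-01 -1.6344e+02]
 [-5.8000e-01 -7.9000e-01 -2.1000e-01 -2.9961e+02]
 [ 3.1000e-01  3.0000e-02 -9.5000e-01  8.9773e+02]
 [ 0.0000e+00  0.0000e+00  0.0000e+00  1.0000e+00]]
```

View pics/w3.png

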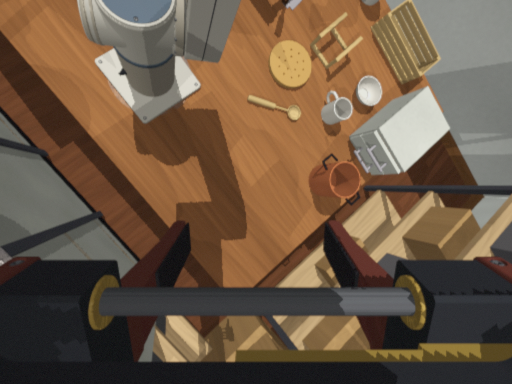

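Run:
```python
from h import *
a=cv2.imread('pics/w2.png')[0:270,0:130]; b=cv2.imread('pics/w3.png')[80:290,0:200]
a=cv2.resize(a,None,fx=2.2,fy=2.2); b=cv2.resize(b,None,fx=2.5,fy=2.5)
im=np.zeros((600,800,3),np.uint8); im[:a.shape[0],:a.shape[1]]=a; im[:b.shape[0],300:300+b.shape[1]]=b
cv2.imwrite('pics/cmp.png',im)
d=load('w3')
for u,v in [(45,155),(100,215),(60,170)]: print([np.round(atz(d,u,v,z)[:2]).tolist() for z in (0,300,-750)])
d=load('w2')
for u,v in [(20,72),(20,180)]: print([np.round(atz(d,u,v,z)[:2]).tolist() for z in (0,300,-750)])
```

```text
[[-373.0, -33.0], [-303.0, -122.0], [-549.0, 190.0]]
[[-373.0, -250.0], [-303.0, -267.0], [-548.0, -208.0]]
[[-371.0, -87.0], [-302.0, -158.0], [-544.0, 91.0]]
[[-314.0, -278.0], [-229.0, -301.0], [-529.0, -219.0]]
[[-348.0, -544.0], [-250.0, -477.0], [-590.0, -714.0]]
```

View pics/cmp.png

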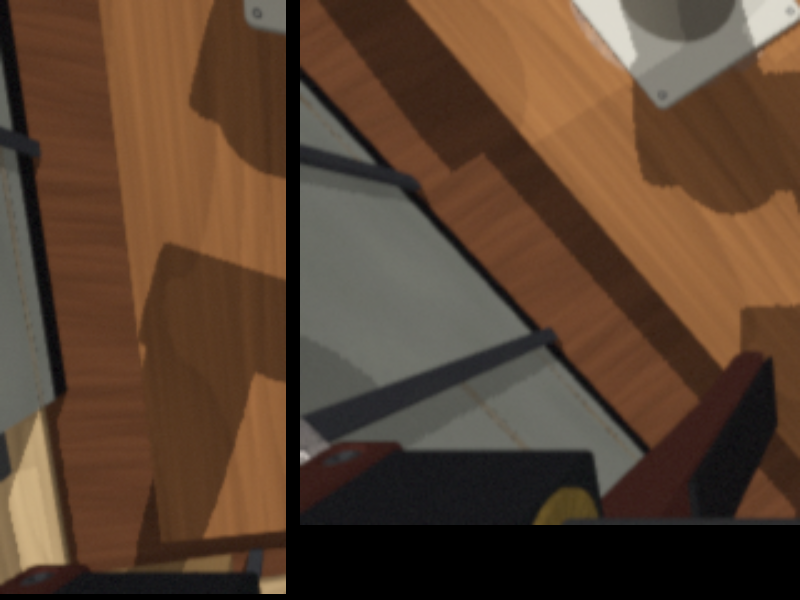

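```bash
python3 -m crank '-10 -50 -19 8;-20 -99 -38 16;-5 -140 -47 24;15 -190 -59 34;33 -240 -70 34;50 -290 -82 34;68 -338 -94 34;68 -338 -94 34'
python3 - <<'E'
from h import *
t,p,M,o=st()
to(p+[0,0,110],p+[0,0,1000])
E
```

```text
t: 15.65
ee_pos: [-406.8, -110.2, 749.3]
orientation: [2.983, 0.55, 0.618]
ft_force: [0.4, -0.2, -0.3]
width: 88.1
t 15.65 tcp [-406.8 -110.2  749.3] q [-2.94  0.11  1.01  0.08  2.42 -1.69] w 88.1 F [ 0.4 -0.2 -0.3]
M [[0.8573, 0.333, 0.3927], [0.3514, -0.9359, 0.0264], [0.3763, 0.1154, -0.9193]]
[-406.77025113 -110.15020641  859.32704967] -> [  41.4   12.7 -101.1] dist 110
[-406.77025113 -110.15020641 1749.32704967] -> [ 376.3  115.4 -919.3] dist 1000
```

```bash
python3 -m crank '41 13 -101 0;376 115 -919 0;376 115 -919 0;376 115 -919 0;376 115 -919 0;376 115 -919 0;376 115 -919 0;376 115 -919 0'
python3 - <<'E'
from h import *
t,p,M,o=st()
to(p+[0,0,1000]);print(np.degrees(np.arccos(-M[2,2])),np.degrees(np.arctan2(M[1,2],M[0,2])))
E
```

```text
t: 16.65
ee_pos: [-354.4, -124.4, 885.9]
orientation: [2.987, 0.545, 0.54]
ft_force: [0.4, -0.1, -1.0]
width: 88.1
t 16.65 tcp [-354.4 -124.4  885.9] q [-2.9   0.13  0.67  0.18  2.69 -1.54] w 88.1 F [ 0.4 -0.1 -1. ]
M [[0.8763, 0.332, 0.3492], [0.3522, -0.9359, 0.0058], [0.3288, 0.1179, -0.937]]
[-354.37143652 -124.3621986  1885.90123687] -> [ 328.8  117.9 -937. ] dist 1000
20.443374315579426 0.9590689202212651
```

```bash
python3 -m crank '329 118 -937 0;329 118 -937 0;329 118 -937 0;329 118 -937 0' ; python3 -m crank '290 118 -937 0;290 118 -937 0;290 118 -937 0;290 118 -937 0'
python3 - <<'E'
from h import *
t,p,M,o=st()
to(p+[0,0,1000]);print(np.degrees(np.arccos(-M[2,2])),np.degrees(np.arctan2(M[1,2],M[0,2])))
E
```

```text
t: 17.15
ee_pos: [-325.4, -143.0, 907.3]
orientation: [2.983, 0.537, 0.463]
ft_force: [0.2, -0.6, -0.2]
width: 88.0
t: 17.65
ee_pos: [-295.8, -166.9, 929.5]
orientation: [2.971, 0.527, 0.393]
ft_force: [-0.5, -0.5, 0.9]
width: 88.2
t 17.65 tcp [-295.8 -166.9  929.5] q [-2.78  0.07  0.6   0.33  2.69 -1.28] w 88.2 F [-0.5 -0.5  0.9]
M [[0.9069, 0.3247, 0.2684], [0.35, -0.9353, -0.0513], [0.2344, 0.1405, -0.9619]]
[-295.76613505 -166.90701254 1929.54110846] -> [ 234.4  140.5 -961.9] dist 1000
15.858634288732038 -10.830148915672487
```

```bash
cat >> h.py <<'E'
def circ(r,z,ths):
    t,p,M,o=st(); to()
    for th in ths:
        P=np.array([r*np.cos(np.radians(th)),r*np.sin(np.radians(th)),z]); print(th,np.round((P-p)@M).astype(int).tolist(),end=';')
E
python3 -c "
from h import *
circ(370,830,[-142,-133,-124,-115,-106,-97,-88,-79,-70,-61,-52,-43])"
```

```text
t 17.65 tcp [-295.8 -166.9  929.5] q [-2.78  0.07  0.6   0.33  2.69 -1.28] w 88.2 F [-0.5 -0.5  0.9]
M [[0.9069, 0.3247, 0.2684], [0.35, -0.9353, -0.0513], [0.2344, 0.1405, -0.9619]]
-142 [-41, 44, 100];-133 [-20, 97, 113];-124 [8, 146, 127];-115 [44, 189, 142];-106 [86, 225, 157];-97 [134, 255, 173];-88 [186, 276, 189];-79 [240, 289, 204];-70 [296, 292, 218];-61 [353, 287, 231];-52 [408, 273, 243];-43 [460, 250, 252];
```

```bash
python3 -m crank '-20 22 50 -5;-41 44 100 -10;-20 97 113 -18;8 146 127 -26;44 189 142 -34;86 225 157 -42;134 255 173 -50;186 276 189 -58;240 289 204 -66;296 292 218 -74;353 287 231 -82;408 273 243 -90' && python3 -c "
from h import *
circ(370,830,[-52,-43,-34,-25,-16,-7,2,11,20,29,38,47]);circ(370,830,[47,56,65,74,83,90])"
```

```text
t: 19.15
ee_pos: [230.1, -290.9, 828.8]
orientation: [1.648, 2.369, 0.166]
ft_force: [0.8, 0.1, -0.6]
width: 87.8
t 19.15 tcp [ 230.1 -290.9  828.8] q [-1.1  -0.2   1.1   0.25  2.06 -1.32] w 87.8 F [ 0.8  0.1 -0.6]
M [[-0.3288, 0.9055, 0.2681], [0.934, 0.3537, -0.0493], [-0.1395, 0.2342, -0.9621]]
-52 [0, -2, -2];-43 [23, 51, 8];-34 [53, 99, 15];-25 [91, 143, 20];-16 [135, 181, 23];-7 [184, 211, 23];2 [238, 234, 21];11 [294, 249, 17];20 [351, 254, 10];29 [408, 251, 1];38 [464, 239, -10];47 [517, 219, -23];t 19.15 tcp [ 230.1 -290.9  828.8] q [-1.1  -0.2   1.1   0.25  2.06 -1.32] w 87.8 F [ 0.8  0.1 -0.6]
M [[-0.3288, 0.9055, 0.2681], [0.934, 0.3537, -0.0493], [-0.1395, 0.2342, -0.9621]]
47 [517, 219, -23];56 [566, 191, -37];65 [609, 155, -52];74 [646, 113, -67];83 [675, 66, -83];90 [693, 26, -95];
```

```bash
python3 -m crank '23 51 8 -8;53 99 15 -16;91 143 20 -24;135 181 23 -32;184 211 23 -40;238 234 21 -48;294 249 17 -56;351 254 10 -64;408 251 1 -72;464 239 -10 -74;517 219 -23 -74;566 191 -37 -74' && python3 -c "
from h import *
circ(370,830,[65,74,83,90]); t,p,M,o=st(); to([0,370,880],[0,370,1830])"
```

```text
t: 20.65
ee_pos: [205.2, 308.9, 829.2]
orientation: [-0.11, 2.87, -0.089]
ft_force: [0.4, 0.6, -0.7]
width: 87.8
t 20.65 tcp [205.2 308.9 829.2] q [ 1.16 -0.15  1.06 -0.32  2.14 -0.68] w 87.8 F [ 0.4  0.6 -0.7]
M [[-0.9613, -0.067, 0.2673], [-0.0835, 0.9952, -0.0506], [-0.2626, -0.071, -0.9623]]
65 [45, 29, -15];74 [95, 53, -31];83 [149, 69, -47];90 [192, 74, -59];t 20.65 tcp [205.2 308.9 829.2] q [ 1.16 -0.15  1.06 -0.32  2.14 -0.68] w 87.8 F [ 0.4  0.6 -0.7]
M [[-0.9613, -0.067, 0.2673], [-0.0835, 0.9952, -0.0506], [-0.2626, -0.071, -0.9623]]
[0, 370, 880] -> [ 178.8   70.9 -106.9] dist 220
[0, 370, 1830] -> [  -70.7     3.5 -1021. ] dist 1023
```

```bash
python3 -m crank '45 29 -25 0;95 53 -51 0;149 69 -87 0;179 71 -120 0;179 71 -130 0'
python3 - <<'E'
from h import *
t,p,M,o=st(); to(p+[0,0,1000])
E
```

```text
t: 21.28
ee_pos: [-9.2, 372.0, 902.3]
orientation: [-0.117, 2.869, -0.089]
ft_force: [0.1, -0.5, -0.3]
width: 87.7
t 21.27 tcp [ -9.2 372.  902.3] q [ 1.76  0.02  0.73 -0.41  2.46 -0.21] w 87.7 F [ 0.1 -0.5 -0.3]
M [[-0.9609, -0.0719, 0.2673], [-0.0884, 0.9948, -0.0503], [-0.2623, -0.0719, -0.9623]]
[  -9.23201322  372.01340878 1902.25325412] -> [-262.3  -71.9 -962.3] dist 1000
```

```bash
python3 -m crank '-262 -72 -962 0;-262 -72 -962 0;-262 -72 -962 0;-262 -72 -962 0;-262 -72 -962 0;-262 -72 -962 0'
python3 - <<'E'
from h import *
t,p,M,o=st(); to(p+[0,0,1000]);print(np.degrees(np.arccos(-M[2,2])),np.degrees(np.arctan2(M[1,2],M[0,2])))
E
```

```text
t: 22.02
ee_pos: [40.2, 337.8, 1013.4]
orientation: [-0.126, 2.841, -0.033]
ft_force: [-0.5, 0.5, 0.2]
width: 88.1
t 22.02 tcp [  40.2  337.8 1013.4] q [ 1.67  0.16  0.23 -0.73  2.69 -0.67] w 88.1 F [-0.5  0.5  0.2]
M [[-0.9522, -0.083, 0.2939], [-0.0898, 0.9959, -0.0096], [-0.2919, -0.0355, -0.9558]]
[  40.18204104  337.80914788 2013.42867747] -> [-291.9  -35.5 -955.8] dist 1000
17.102604194387844 -1.8734490477592594
```

```bash
cat > plan.py <<'E'
from kin import *
def Rz(a):return Z(np.radians(a)).as_matrix()
def level(M): # spin making jaw axis level
    d=np.degrees(np.arctan2(-M[2,1],-M[2,0])); return d if abs(d)<90 else d-180*np.sign(d)
def Gp(o,yaw,s): return np.array(o,float)+Rz(yaw)@[-60-.53*s,0,.848*s+.8]
E
python3 - <<'E'
from plan import *
t,p,M,o=st(); d=level(M); M0=M@Rz(d); print('spin',d,np.round(M0,3)); yaw=np.degrees(np.arctan2(M0[1,2],M0[0,2]))
c=np.array([605,214.6,0]); u=Rz(4.2)[:,0]; s=110
sp=np.array([589.3,-25.5,0])
# pick: spin so that jaw az matches 11.5+90
for dd in (-11,-12,-13,-14,-15):
    y=(M0@Rz(dd))[:,1]; print(dd,np.degrees(np.arctan2(y[1],y[0]))-90,np.degrees(np.arcsin(y[2])))
Mp=M0@Rz(-13.3)
L=[('pick',Gp(sp,11.5,s),Mp),('pre',Gp(sp,11.5,s)-100*M[:,2],Mp),('lift',Gp(sp+[-60,0,60],yaw,s),M0)]
for k,x,z in [('cool',-30,12),('coolmid',-110,5),('coolin',-190,5),('coolup',-190,110)]: L.append((k,Gp(c+u*x+[0,0,z],yaw,s),M0))
for k,q_ in [('stand',[578,-244,115]),('standlow',[578,-244,50]),('standout',[450,-244,50])]: L.append((k,Gp(q_,yaw,s),M0))
for k,g,m in L:
    q,e=ik(g-3*M[:,2],m,[[0,.3,2,0,.5,-1.5],[.3,.3,2,-.2,.5,-1],[-.5,.3,2,.3,.6,-2.2]]); print(k,np.round(g),np.round(q,2),'' if e<.003 else 'ERR',round(e,3))
g=Gp(sp,11.5,s)
to(g-3*M[:,2]-100*M[:,2])
E
```

```text
spin 6.94078396002262 [[-0.955  0.033  0.294]
 [ 0.031  0.999 -0.01 ]
 [-0.294  0.    -0.956]]
-11 8.651237568973201 -3.216775180703698
-12 9.610316092668043 -3.505448337614586
-13 10.56998578359294 -3.793141147070427
-14 11.530293437068238 -4.079772245522755
-15 12.491285254782696 -4.365260355378669
pick [473. -49.  94.] [-0.15  0.4   2.23  0.15  0.22 -2.06]  0.0
pre [444. -48. 190.] [-0.16  0.14  2.23  0.08  0.47 -2.  ]  0.0
lift [411. -22. 154.] [-0.09  0.17  2.33  0.05  0.34 -1.68]  0.0
cool [457. 216. 106.] [ 0.51  0.41  2.14 -0.43  0.37 -0.65]  0.0
coolmid [377. 210.  99.] [ 0.6   0.36  2.28 -0.61  0.31 -0.38]  0.0
coolin [297. 205.  99.] [ 0.73  0.3   2.42 -0.79  0.29 -0.06]  0.0
coolup [297. 205. 204.] [ 0.73  0.    2.34 -0.36  0.61 -0.53]  0.0
stand [ 460. -240.  209.] [-0.59  0.22  2.05  0.27  0.62 -2.33]  0.0
standlow [ 460. -240.  144.] [-0.59  0.34  2.1   0.35  0.47 -2.43]  0.0
standout [ 332. -240.  144.] [-0.75  0.22  2.29  0.32  0.44 -2.54] ERR 0.065
t 22.02 tcp [  40.2  337.8 1013.4] q [ 1.67  0.16  0.23 -0.73  2.69 -0.67] w 88.1 F [-0.5  0.5  0.2]
M [[-0.9522, -0.083, 0.2939], [-0.0898, 0.9959, -0.0096], [-0.2919, -0.0355, -0.9558]]
[443.10047057 -48.09496458 192.52530386] -> [-109.4 -388.6  906.7] dist 993
```

```bash
python3 -m crank '-60 -214 499 -7;-60 -214 499 -7;-60 -214 499 -7;-60 -214 499 -7;-60 -214 499 -7;-60 -214 499 -7;-60 -214 499 -7;-60 -214 499 -7;-60 -214 499 -7;-60 -214 499 -7' && python3 -c "
from plan import *
t,p,M,o=st(); to(Gp([589.3,-25.5,0],11.5,110)-103*M[:,2])"
```

```text
t: 23.28
ee_pos: [261.3, 122.7, 558.1]
orientation: [-0.292, 2.835, -0.064]
ft_force: [-0.3, 0.7, 0.2]
width: 87.9
t 23.27 tcp [261.3 122.7 558.1] q [ 0.56 -0.5   1.86 -0.17  1.54 -1.23] w 87.9 F [-0.3  0.7  0.2]
M [[-0.9375, -0.1932, 0.2895], [-0.2059, 0.9785, -0.0141], [-0.2805, -0.0728, -0.9571]]
[443.55708768 -47.63642725 192.65889533] -> [ -33.3 -175.3  404.9] dist 442
```

```bash
python3 -m crank '-33 -175 405 0;-33 -175 405 0;-33 -175 405 0;-33 -175 405 0;-33 -175 405 0;-33 -175 405 0;-33 -175 405 0;-33 -175 405 0;-33 -175 405 0' && python3 -c "
from plan import *
t,p,M,o=st(); to(Gp([589.3,-25.5,0],11.5,110)-3*M[:,2]); d=snap('wrist','w4')
print(proj(d,np.array([Gp([589.3,-25.5,0],11.5,s) for s in (50,98,128)])))
crop('w4','w4c',190,100,330,240,4)"
```

```text
t: 24.4
ee_pos: [444.0, -46.8, 193.0]
orientation: [-0.293, 2.835, -0.063]
ft_force: [0.0, -0.3, 0.6]
width: 87.9
t 24.4 tcp [444.  -46.8 193. ] q [-0.15  0.14  2.23  0.07  0.48 -1.98] w 87.9 F [ 0.  -0.3  0.6]
M [[-0.9374, -0.1937, 0.2893], [-0.2063, 0.9784, -0.0135], [-0.2804, -0.0724, -0.9572]]
[472.50708731 -49.04466598  96.95145312] -> [  0.7  -0.8 100.2] dist 100
[[259.17169215 195.81011902]
 [256.48783508 197.29532879]
 [254.26050324 198.52790375]]
```

View pics/w4c.png

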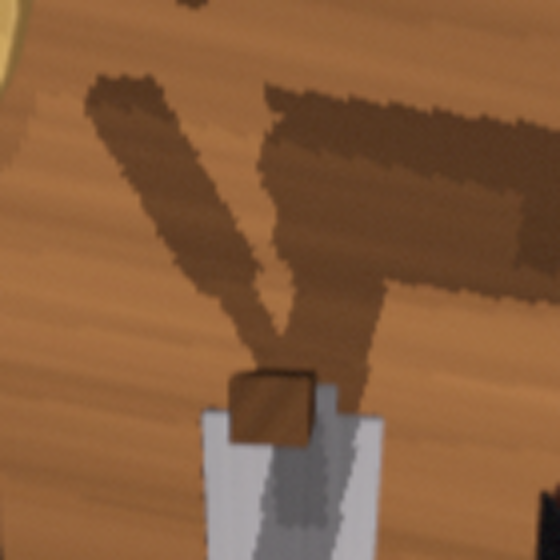

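```bash
python3 -m crank '0 2 50 0;0 3 85 0;0 3 101 0;0 3 101 0;0 3 101 0' && python3 -m crank '0 0 0 0;0 0 0 0;0 0 0 0;0 0 0 0;0 0 0 0;0 0 0 0' 1 && python3 -c "
from plan import *
t,p,M,o=st(); to(p+[0,0,25]);print(level(M)); snap('wrist','w5')"
```

```text
t: 25.08
ee_pos: [474.0, -44.7, 99.3]
orientation: [-0.294, 2.829, -0.064]
ft_force: [0.2, 0.1, -0.6]
width: 87.9
t: 25.82
ee_pos: [473.9, -44.7, 99.2]
orientation: [-0.294, 2.83, -0.064]
ft_force: [0.1, -0.6, -0.9]
width: 31.3
t 25.82 tcp [473.9 -44.7  99.2] q [-0.13  0.39  2.22  0.11  0.23 -2.02] w 31.3 F [ 0.1 -0.6 -0.9]
M [[-0.9356, -0.1947, 0.2944], [-0.2079, 0.9781, -0.0138], [-0.2853, -0.0741, -0.9556]]
[473.91454691 -44.68199563 124.15474168] -> [ -7.1  -1.9 -23.9] dist 25
14.557795661960446
```

View pics/w5.png

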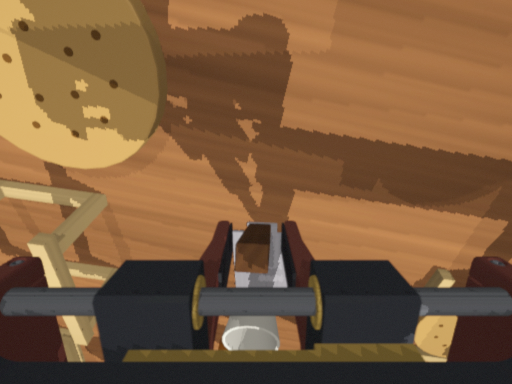

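```bash
python3 -m crank '0 0 0 0;0 0 0 0;0 0 0 0' && python3 -m crank '-4 -1 -12 0;-7 -2 -24 0;-7 -2 -24 0' && python3 -m crank '0 0 0 7;0 0 0 14.5;0 0 0 14.5' && python3 -c "
from plan import *
t,p,M,o=st(); to(p+[-50,0,0],p-[0,0,25]);print(level(M)); snap('wrist','w6'); snap('side','s6'); crop('s6','s6c',200,130,340,270,5)"
```

```text
t: 26.25
ee_pos: [473.8, -44.7, 99.1]
orientation: [-0.294, 2.83, -0.064]
ft_force: [0.2, 0.3, -0.0]
width: 17.5
t: 26.62
ee_pos: [474.4, -45.0, 125.7]
orientation: [-0.294, 2.827, -0.065]
ft_force: [0.1, 0.5, -2.8]
width: 17.5
t: 27.0
ee_pos: [474.4, -45.0, 125.7]
orientation: [0.063, 2.839, -0.011]
ft_force: [-0.1, 0.2, -3.3]
width: 17.9
t 27.0 tcp [474.4 -45.  125.7] q [-0.14  0.33  2.21  0.09  0.3  -1.74] w 17.9 F [-0.1  0.2 -3.3]
M [[-0.9539, 0.0447, 0.2969], [0.0425, 0.999, -0.0141], [-0.2972, -0.0009, -0.9548]]
[424.36093879 -44.98891778 125.71558082] -> [ 47.7  -2.2 -14.8] dist 50
[474.36093879 -44.98891778 100.71558082] -> [ 7.4  0.  23.9] dist 25
0.16954099966131375
```

View pics/w6.png

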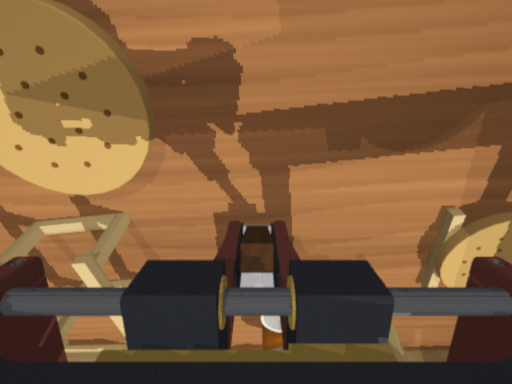

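View pics/s6c.png

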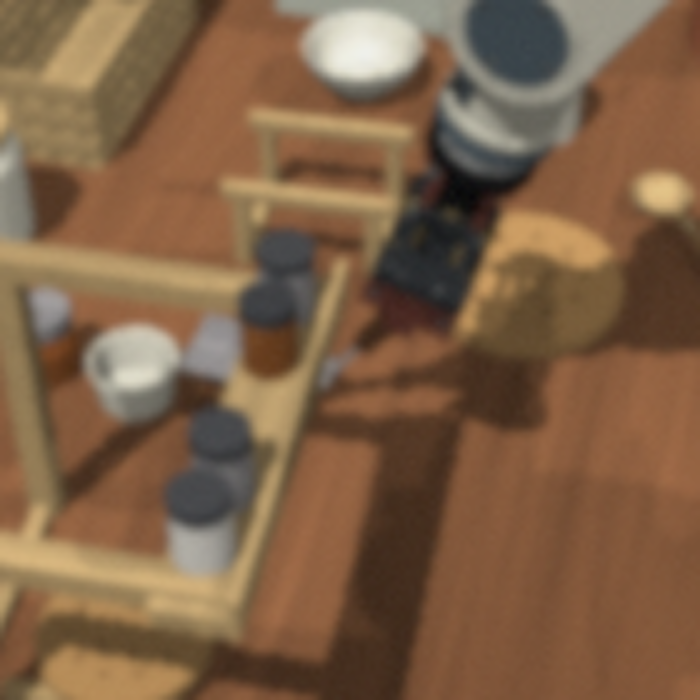

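```bash
python3 -m crank '48 -2 -15 0;48 -2 -15 0;55 -2 9 0;55 -2 9.5 0;55 -2 9.5 0' && python3 -m crank '0 0 0 0;0 0 0 0;0 0 0 0' 0.6 && python3 -c "
from plan import *
snap('wrist','w7'); crop('w7','w7c',180,170,340,384,2.7)" && python3 -m crank '0 0 0 0;0 0 0 0;0 0 0 0;0 0 0 0' 1 && python3 -c "
from plan import *
to(); snap('wrist','w8'); crop('w8','w8c',180,170,340,384,2.7)"
```

```text
t: 27.72
ee_pos: [425.0, -44.9, 100.5]
orientation: [0.06, 2.839, -0.011]
ft_force: [-0.1, 0.5, -1.1]
width: 17.4
t: 28.1
ee_pos: [425.4, -44.9, 100.9]
orientation: [0.06, 2.838, -0.011]
ft_force: [-0.3, 0.4, -0.1]
width: 35.0
t: 28.65
ee_pos: [425.3, -44.9, 100.8]
orientation: [0.06, 2.839, -0.011]
ft_force: [-0.2, 0.8, 1.6]
width: 18.0
t 28.65 tcp [425.3 -44.9 100.8] q [-0.15  0.34  2.32  0.18  0.17 -1.86] w 18.0 F [-0.2  0.8  1.6]
M [[-0.9538, 0.0424, 0.2976], [0.04, 0.9991, -0.0142], [-0.2979, -0.0016, -0.9546]]
```

View pics/w7c.png

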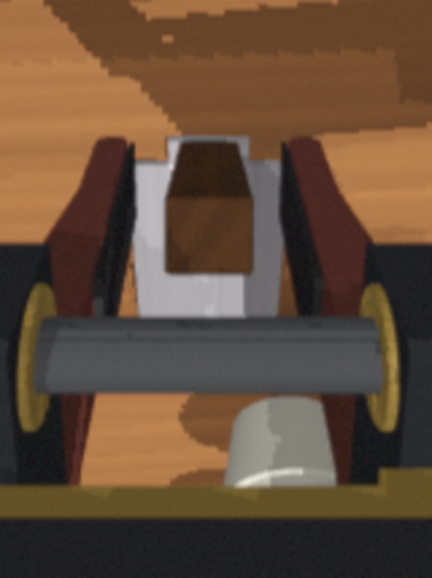

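View pics/w8c.png

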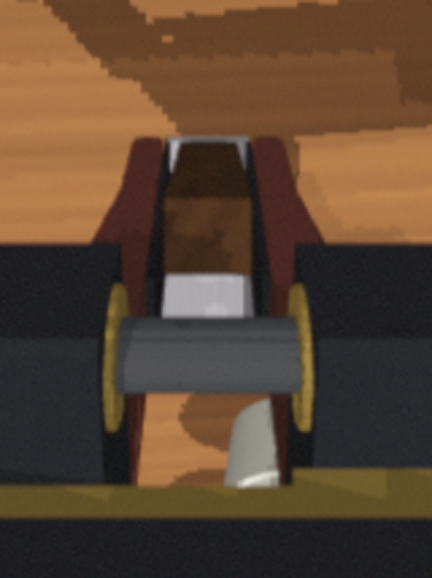

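```bash
python3 -c "
from plan import *
snap('top','t8'); crop('t8','t8c',235,130,305,230,7.5)
snap('side','s8'); crop('s8','s8c',210,170,310,250,7.5)"
```

```text
(no output)
```

View pics/t8c.png

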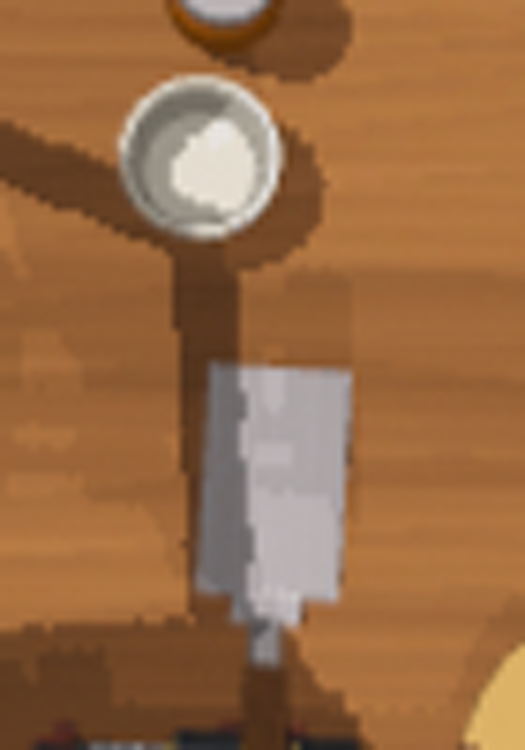

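View pics/s8c.png

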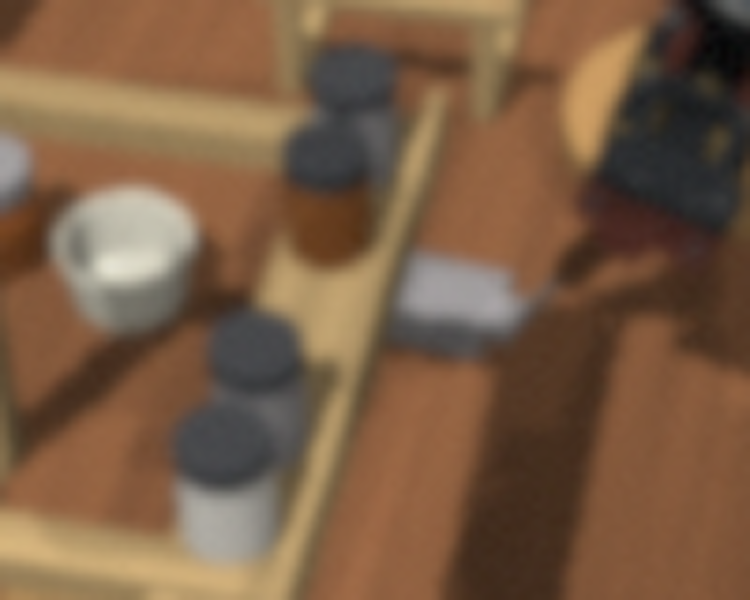

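Run:
```python
from plan import *
from fit import fit
C=lambda a:np.array(a)/7.5+[235,130]
x=fit('t8',[[50,31,2.5],[50,-31,2.5],[-50,31,2.5],[-50,-31,2.5]],C([[209,362],[353,371],[195,595],[338,603]]),[540,-40,0])
t,p,M,o=st(); off=p-np.array([x[0],x[1],0]); print('tcp-spat',off)
np.save('off.npy',off)
yaw=np.degrees(x[2]); c=np.array([605,214.6,0]); u=Rz(4.2)[:,0]; n=Rz(4.2)[:,1]
# clearance vs ledge corner for body: perp distance in cooler frame
for xb,z in [(-30,12),(-30,20),(-25,12)]:
  S=c+u*xb+[0,0,z]; T=S+off; lc=c+u*-130+[0,0,230]; print(xb,z,'perp',(lc-T)@(-M[:,0]))
L=[c+u*-215+[0,0,150],c+u*-215+[0,0,60],c+u*-215+[0,0,6],c+u*-150+[0,0,6],c+u*-30+[0,0,6],c+u*-30+[0,0,18],[574,-244,115],[574,-244,40],[450,-244,40]]
for S in L:
  q,e=ik(np.array(S)+off,M,[[0,.3,2,0,.5,-1.5],[.3,.3,2,-.2,.5,-1],[-.5,.3,2,.3,.6,-2.2]]); print(np.round(S),np.round(q,2),round(e,3))
S0=np.array([x[0],x[1],0])
to(*[tuple(np.round(S+off,1)) for S in [S0+[-40,0,110]]+L[:3]])
```

```text
[543.9 -52.2] yaw deg -2.42
[[0.1, 0.3], [-0.2, 0.3], [0.1, -0.4], [-0.0, -0.2]]
tcp-spat [-118.6077506     7.36481769  100.80650295]
-30 12 perp 53.48939159877605
-30 20 perp 51.10715832451114
-25 12 perp 48.74786094476566
[391. 199. 150.] [ 0.8  -0.12  2.31 -0.33  0.77 -0.51] 0.0
[391. 199.  60.] [ 0.8   0.1   2.41 -0.5   0.48 -0.29] 0.0
[391. 199.   6.] [ 0.8   0.27  2.44 -0.8   0.32  0.03] 0.0
[455. 204.   6.] [ 0.67  0.32  2.34 -0.68  0.32 -0.22] 0.0
[575. 212.   6.] [ 0.52  0.42  2.13 -0.46  0.37 -0.6 ] 0.0
[575. 212.  18.] [ 0.52  0.39  2.13 -0.43  0.39 -0.64] 0.0
[ 574 -244  115] [-0.59  0.21  2.06  0.27  0.62 -2.31] 0.0
[ 574 -244   40] [-0.59  0.35  2.11  0.37  0.44 -2.43] 0.0
[ 450 -244   40] [-0.74  0.23  2.3   0.33  0.42 -2.54] 0.064
t 28.8 tcp [425.3 -44.9 100.8] q [-0.15  0.34  2.32  0.18  0.17 -1.86] w 18.0 F [0.5 0.1 2. ]
M [[-0.9538, 0.0424, 0.2974], [0.04, 0.9991, -0.0141], [-0.2978, -0.0016, -0.9546]]
(np.float64(385.3), np.float64(-44.9), np.float64(210.8)) -> [   5.4   -1.9 -116.9] dist 117
(np.float64(272.0), np.float64(206.2), np.float64(250.8)) -> [ 111.6  244.1 -192.3] dist 330
(np.float64(272.0), np.float64(206.2), np.float64(160.8)) -> [ 138.4  244.3 -106.4] dist 300
(np.float64(272.0), np.float64(206.2), np.float64(106.8)) -> [154.5 244.3 -54.9] dist 294
```

```bash
python3 -m crank '-6 0 -20 0;0 -1 -60 0;5 -2 -117 0;40 60 -140 0;75 120 -165 0;100 180 -180 0;112 244 -192 0;112 244 -192 0;120 244 -165 0;138 244 -107 0;138 244 -107 0'
python3 - <<'E'
from plan import *
off=np.load('off.npy'); c=np.array([605,214.6,0]); u=Rz(4.2)[:,0]; n=Rz(4.2)[:,1]
to(*[c+u*-215+n+[0,0,6]+off])
snap('top','t9'); crop('t9','t9c',130,160,240,270,7); snap('side','s9'); crop('s9','s9c',190,180,300,280,7)
snap('wrist','w9')
E
```

```text
t: 30.18
ee_pos: [269.0, 202.9, 157.3]
orientation: [0.057, 2.848, -0.027]
ft_force: [0.4, 0.5, -1.7]
width: 18.0
t 30.18 tcp [269.  202.9 157.3] q [ 0.8   0.11  2.41 -0.5   0.48 -0.3 ] w 18.0 F [ 0.4  0.5 -1.7]
M [[-0.9567, 0.0416, 0.2879], [0.0362, 0.9991, -0.0243], [-0.2887, -0.0128, -0.9573]]
[271.8963986  207.21591978 106.80650295] -> [12.   5.1 49.1] dist 51
```

View pics/t9c.png

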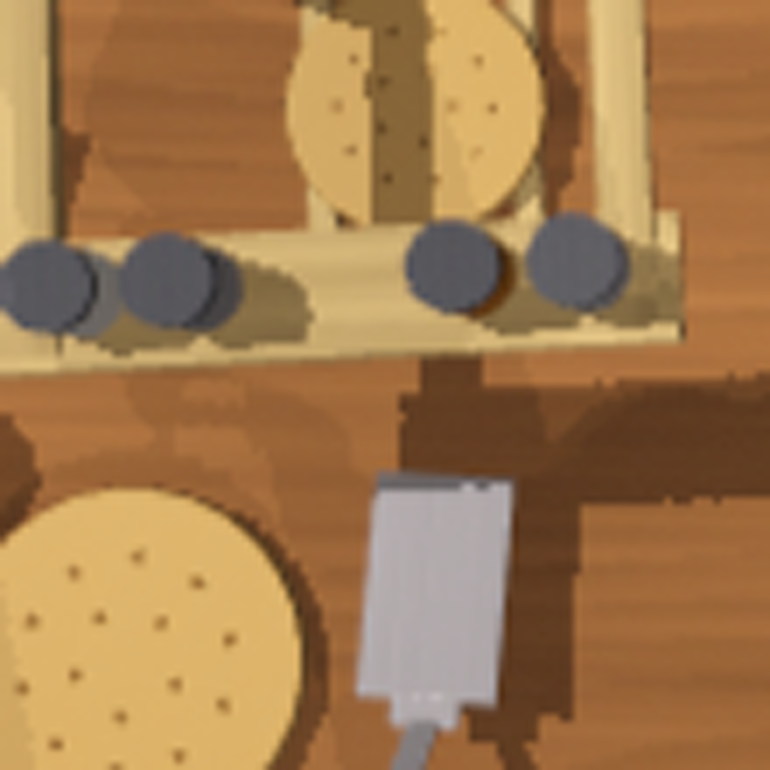

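View pics/s9c.png

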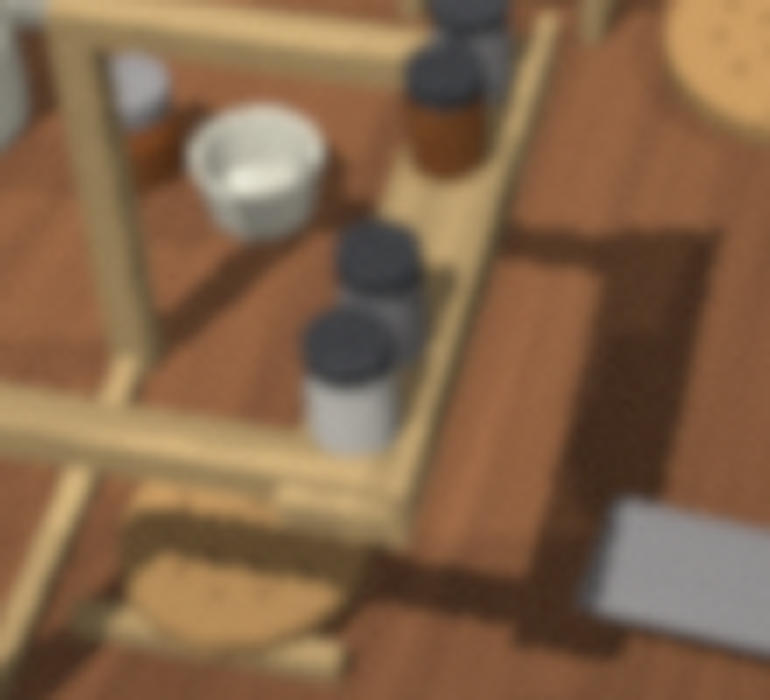

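View pics/w9.png

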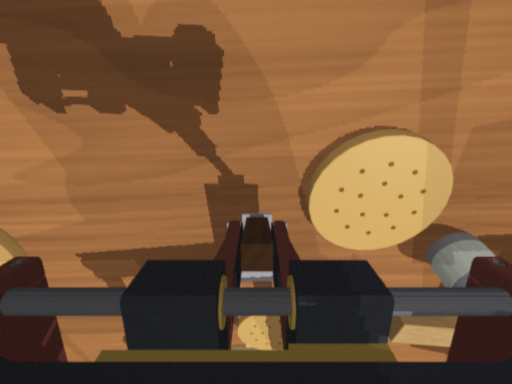

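```bash
python3 -m crank '6 2 24 0;12 5 49 0;12 5 49 0'
python3 - <<'E'
from plan import *
off=np.load('off.npy'); c=np.array([605,214.6,0]); u=Rz(4.2)[:,0]; n=Rz(4.2)[:,1]
to(*[c+u*-205+n+[0,0,5]+off])
snap('top','t10'); crop('t10','t10c',160,200,230,270,10); snap('side','s10'); crop('s10','s10c',190,220,310,300,6.5)
E
```

```text
t: 30.7
ee_pos: [277.7, 211.5, 114.4]
orientation: [0.063, 2.834, -0.008]
ft_force: [-0.3, 0.1, -0.8]
width: 17.7
t 30.7 tcp [277.7 211.5 114.4] q [ 0.8   0.25  2.43 -0.75  0.34 -0.03] w 17.7 F [-0.3  0.1 -0.8]
M [[-0.9523, 0.044, 0.302], [0.0423, 0.999, -0.0122], [-0.3022, 0.0012, -0.9532]]
[281.86954337 207.94830175 105.80650295] -> [-1.5 -3.4  9.4] dist 10
```

View pics/t10c.png

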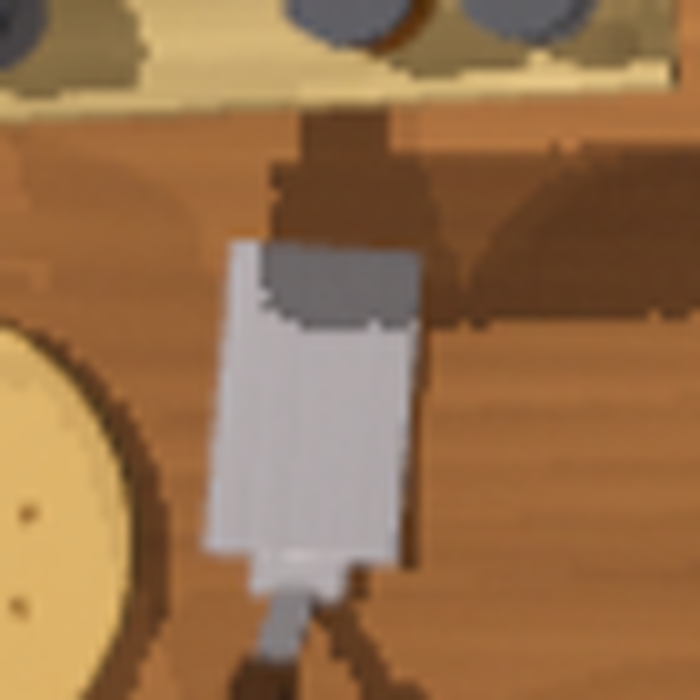

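View pics/s10c.png

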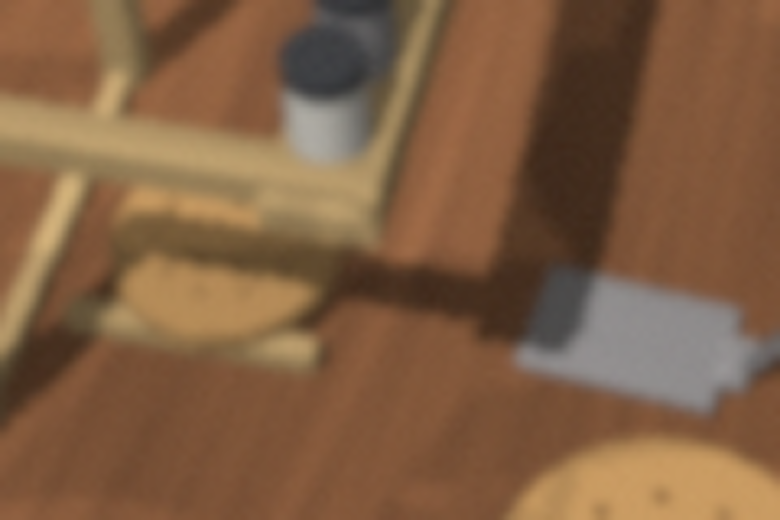

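```bash
python3 - <<'E'
from plan import *
from fit import fit
C=lambda a:np.array(a)/10+[160,200]
h=16
x=fit('t10',[[50,31,h],[50,-31,h],[-50,31,h],[-50,-31,h]],C([[229,241],[424,250],[205,550],[398,563]]),[400,200,0])
t,p,M,o=st(); off=np.load('off.npy'); print('pred',p-off,'now',p)
# side check: project predicted corners for pitch
d=load('s10'); S=np.array([x[0],x[1],0]); 
for z in (10,16): print(z,np.round((proj(d,np.array([[*( S+Rz(np.degrees(x[2]))@[a,b,0])[:2],z] for a,b in ((50,31),(50,-31),(-50,31),(-50,-31))]))-[190,220])*6.5).tolist())
E
python3 -m crank '-1 -4 8 0;-1 -4 8 0;-1 -4 8 0;-1 -4 8 0'; python3 -m crank '0 0 0 0;0 0 0 0'
```

```text
[390.2 202.8] yaw deg -2.46
[[0.1, -0.2], [-0.2, 0.1], [0.1, 0.1], [0.0, 0.1]]
pred [396.28498568 204.30567723  14.03654352] now [277.67723508 211.67049492 114.84304648]
10 [[520.0, 347.0], [558.0, 250.0], [716.0, 403.0], [748.0, 301.0]]
16 [[520.0, 340.0], [558.0, 243.0], [717.0, 396.0], [748.0, 294.0]]
t: 31.3
ee_pos: [281.4, 208.2, 108.3]
orientation: [0.063, 2.832, -0.005]
ft_force: [0.2, 1.0, 0.2]
width: 17.7
t: 31.55
ee_pos: [281.3, 208.2, 108.3]
orientation: [0.062, 2.832, -0.005]
ft_force: [0.5, 1.4, 0.6]
width: 18.1
```

Run:
```python
from plan import *
snap('top','t11'); crop('t11','t11c',160,200,230,270,10); snap('side','s11'); crop('s11','s11c',255,245,320,295,12)
```

```text
(no output)
```

View pics/t11c.png

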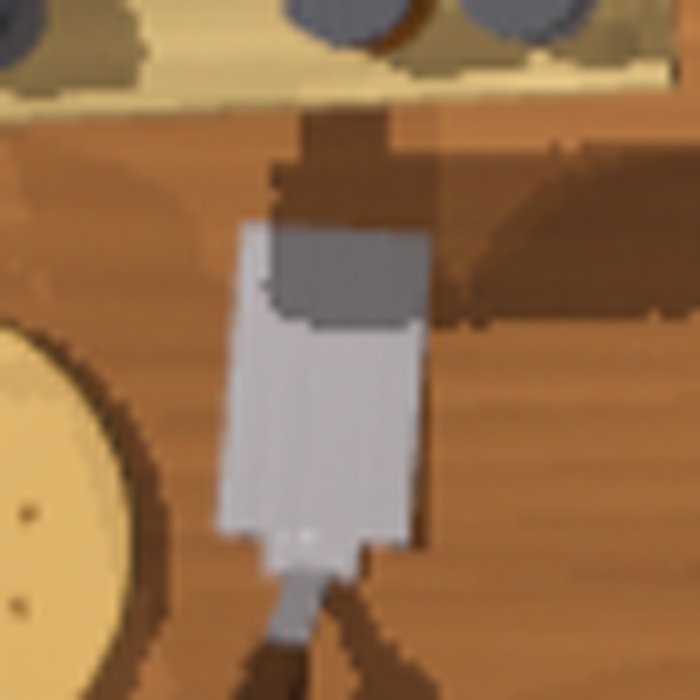

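View pics/s11c.png

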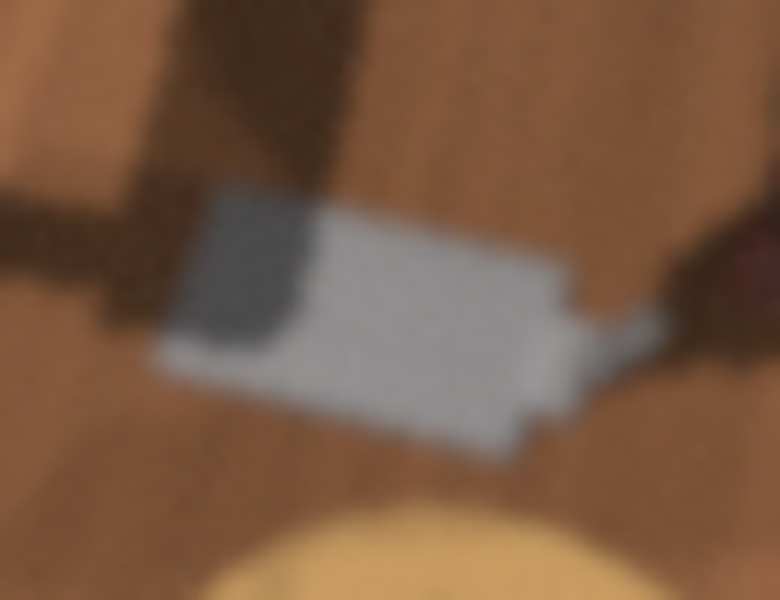

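```bash
cat > fit6.py <<'E'
from plan import *
def fit6(tn,tc,sn,sc,x0):
    loc=np.array([[50,31,2.5],[50,-31,2.5],[-50,31,2.5],[-50,-31,2.5]]); dt,ds=load(tn),load(sn)
    def res(p):
        W=R.from_euler('ZYX',p[3:]).apply(loc)+p[:3]
        return np.concatenate([(proj(dt,W)-tc).ravel(),(proj(ds,W)-sc).ravel()])
    q=least_squares(res,x0,x_scale=[100,100,100,1,1,1],loss='soft_l1')
    print('pos',np.round(q.x[:3],1),'yaw,pitch(nose down +),roll',np.round(np.degrees(q.x[3:]),2)); print(np.round(res(q.x).reshape(-1,2),1).tolist()); return q.x
E
python3 - <<'E'
from fit6 import *
o=np.array
x=fit6('t11',o([[240,222],[432,231],[217,530],[411,546]])/10+[160,200],'s11',o([[150,368],[212,185],[505,462],[575,268]])/12+[255,245],[395,200,5,0,0,0])
x8=fit6('t8',o([[209,362],[353,371],[195,595],[338,603]])/7.5+[235,130],'t8',o([[209,362],[353,371],[195,595],[338,603]])/7.5+[235,130],[543,-52,0,0,0,0])
to()
E
```

```text
pos [397.  202.7  -4.8] yaw,pitch(nose down +),roll [-1.99  1.97 -1.59]
[[0.1, -0.4], [-0.3, -0.2], [0.1, -0.4], [-0.4, -0.9], [0.5, 0.0], [1.0, -0.0], [0.9, -0.1], [-0.2, 0.1]]
pos [542.3 -51.5  23.2] yaw,pitch(nose down +),roll [-2.37 -6.65  4.94]
[[0.0, 0.0], [-0.0, -0.0], [-0.0, 0.0], [0.0, -0.0], [0.0, 0.0], [-0.0, -0.0], [-0.0, 0.0], [0.0, -0.0]]
t 31.65 tcp [281.3 208.1 108.2] q [ 0.79  0.27  2.43 -0.8   0.31  0.01] w 17.4 F [-0.3  2.   2.3]
M [[-0.9518, 0.0434, 0.3037], [0.0424, 0.999, -0.0099], [-0.3038, 0.0034, -0.9527]]
```

```bash
python3 -m crank '-10 0 -29 0;-10 0 -29 0;-10 0 -29 0' && python3 -c "
from h import *
snap('side','p1');snap('top','q1');to()" && python3 -m crank '0 0 0 0;0 0 0 0;0 0 0 0;0 0 0 0;0 0 0 0;0 0 0 0'
python3 - <<'E'
from h import *
snap('side','p2');snap('top','q2');to()
def g(n,b): return np.float32(cv2.cvtColor(cv2.imread(f'pics/{n}.png'),cv2.COLOR_BGR2GRAY)[b[1]:b[3],b[0]:b[2]])
crop('p1','p1c',245,225,325,295,9); crop('p2','p2c',245,225,325,295,9)
a=cv2.imread('pics/p1c.png');b=cv2.imread('pics/p2c.png'); cv2.imwrite('pics/pd.png',cv2.absdiff(a,b)*4)
print(cv2.phaseCorrelate(g('q1',(180,218,205,260)),g('q2',(180,218,205,260)),cv2.createHanningWindow((25,42),cv2.CV_32F)))
E
```

```text
t: 32.02
ee_pos: [281.7, 207.6, 138.4]
orientation: [0.063, 2.832, -0.005]
ft_force: [-0.8, 0.7, -1.6]
width: 17.7
t 32.12 tcp [281.5 207.4 138.1] q [ 0.78  0.18  2.42 -0.61  0.4  -0.2 ] w 17.8 F [-0.6 -0.3 -1. ]
M [[-0.9521, 0.0436, 0.3027], [0.0422, 0.999, -0.0113], [-0.3029, 0.002, -0.953]]
t: 32.88
ee_pos: [281.5, 207.5, 138.1]
orientation: [0.063, 2.833, -0.007]
ft_force: [-0.3, 0.5, -2.6]
width: 18.0
t 32.98 tcp [281.5 207.4 138.1] q [ 0.78  0.18  2.42 -0.61  0.4  -0.2 ] w 17.9 F [-0.3 -0.  -2.1]
M [[-0.9521, 0.0438, 0.3027], [0.0424, 0.999, -0.0112], [-0.3029, 0.0021, -0.953]]
((0.5002698597224775, 0.44676491135443186), 1.0016853646172417)
```

View pics/p1c.png

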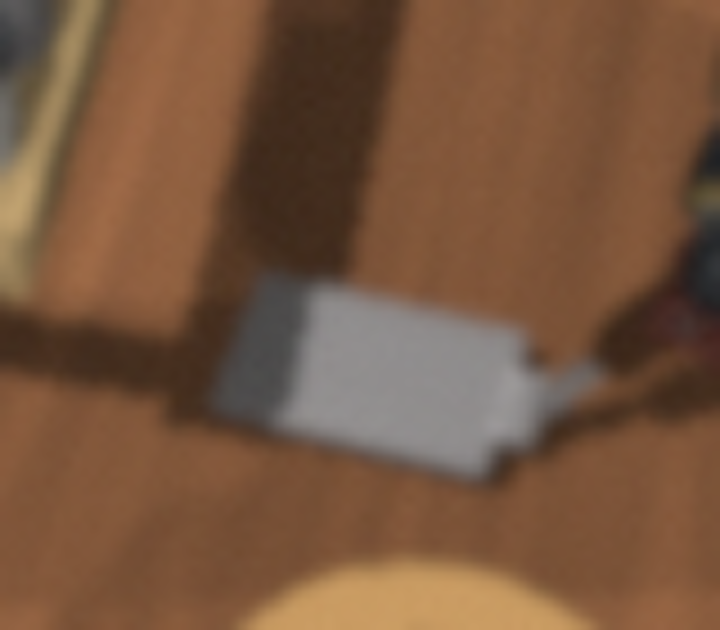

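View pics/pd.png

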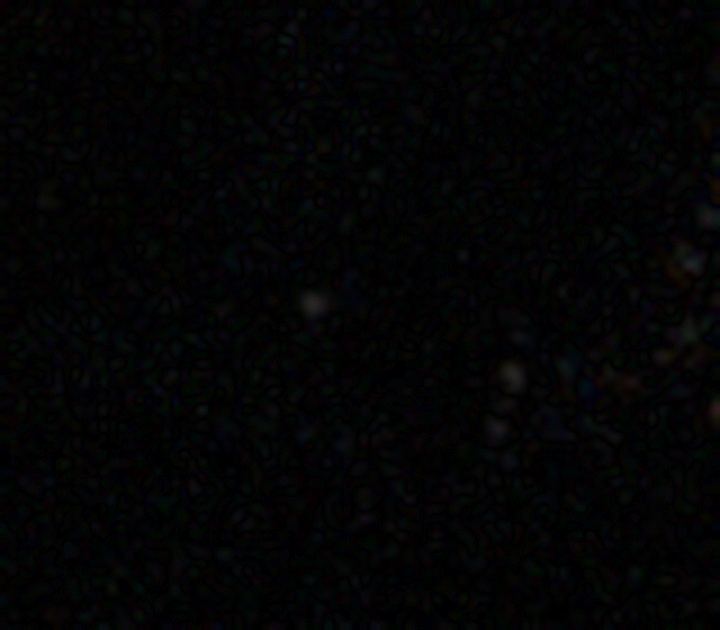

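```bash
python3 -m crank '10 0 29 0;12 0 34 0;12 0 36 0;12 0 36 0' && python3 -m crank '0 0 0 0;0 0 0 0;0 0 0 0' 0.7 && python3 -m crank '1 0 6 0;1 0 6 0;1 0 6 0' && python3 -m crank '0 0 0 0;0 0 0 0;0 0 0 0;0 0 0 0;0 0 0 0' 1 && python3 -c "
from h import *
t,p,M,o=st();to(p+[0,0,6]);snap('top','t12'); crop('t12','t12c',160,200,230,270,10)"
```

```text
t: 33.48
ee_pos: [280.8, 207.6, 100.3]
orientation: [0.062, 2.833, -0.006]
ft_force: [-0.8, -0.4, 0.7]
width: 17.7
t: 33.85
ee_pos: [280.9, 207.7, 100.4]
orientation: [0.062, 2.833, -0.006]
ft_force: [0.2, 0.7, 0.1]
width: 26.1
t: 34.22
ee_pos: [281.8, 207.7, 94.4]
orientation: [0.062, 2.833, -0.006]
ft_force: [-0.0, 1.0, -0.1]
width: 25.9
t: 34.85
ee_pos: [281.8, 207.7, 94.5]
orientation: [0.062, 2.833, -0.006]
ft_force: [-3.1, 0.2, 5.7]
width: 17.9
t 34.85 tcp [281.8 207.7  94.5] q [ 0.78  0.32  2.44 -0.93  0.28  0.14] w 17.9 F [-3.1  0.2  5.7]
M [[-0.952, 0.0433, 0.3031], [0.042, 0.9991, -0.0106], [-0.3033, 0.0026, -0.9529]]
[281.78837607 207.70446214 100.45064484] -> [-1.8  0.  -5.7] dist 6
```

View pics/t12c.png

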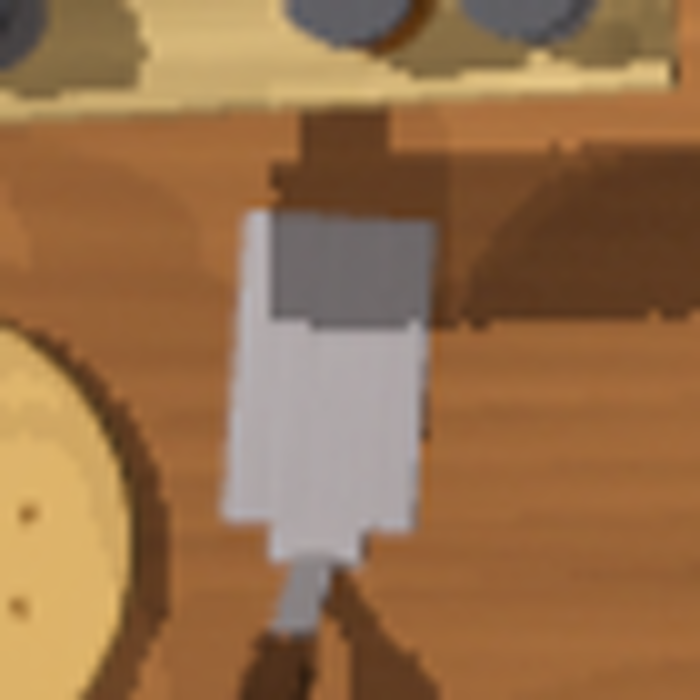

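```bash
python3 -m crank '-1 0 -3 0;-2 0 -6 0;-2 0 -6 0'
python3 - <<'E'
from plan import *
from fit import fit
x=fit('t12',[[50,31,2.5],[50,-31,2.5],[-50,31,2.5],[-50,-31,2.5]],np.array([[247,210],[437,220],[222,520],[413,532]])/10+[160,200],[400,200,0])
t,p,M,o=st(); off=np.array([281.8,207.7,94.5])-np.array([x[0],x[1],0]); print('off',off); np.save('off.npy',off)
c=np.array([605,214.6,0]); u=Rz(4.2)[:,0]; n=Rz(4.2)[:,1]
to(*[c+u*a+n+[0,0,z]+off for a,z in ((-215,5),(-175,5),(-130,5),(-80,5),(-32,5))])
lc=c+u*-130+[0,0,230]; print('perp',(lc-(c+u*-32+[0,0,15]+off))@(-M[:,0]))
snap('side','s12'); crop('s12','s12c',245,235,325,295,9)
E
```

```text
t: 35.28
ee_pos: [282.0, 207.8, 101.0]
orientation: [0.062, 2.832, -0.005]
ft_force: [-0.5, -0.0, -1.6]
width: 17.9
[399.6 200.2] yaw deg -2.43
[[-0.0, -0.0], [-0.1, 0.2], [0.1, -0.1], [0.0, -0.1]]
off [-117.77864703    7.50485065   94.5       ]
t 35.27 tcp [282.  207.8 101. ] q [ 0.78  0.3   2.44 -0.87  0.29  0.08] w 17.9 F [-0.5 -0.  -1.6]
M [[-0.9519, 0.0435, 0.3034], [0.0424, 0.999, -0.0103], [-0.3035, 0.0031, -0.9528]]
[272.72550217 207.35595275  99.5       ] -> [ 9.2 -0.8 -1.4] dist 9
[312.61808126 210.28548063  99.5       ] -> [-28.6   3.9  10.7] dist 31
[357.49723273 213.5811995   99.5       ] -> [-71.2   9.1  24.3] dist 76
[407.36295659 217.24310936  99.5       ] -> [-118.5   14.9   39.4] dist 126
[455.2340515  220.75854282  99.5       ] -> [-163.9   20.5   53.9] dist 174
perp 56.27697279732928
```

View pics/s12c.png

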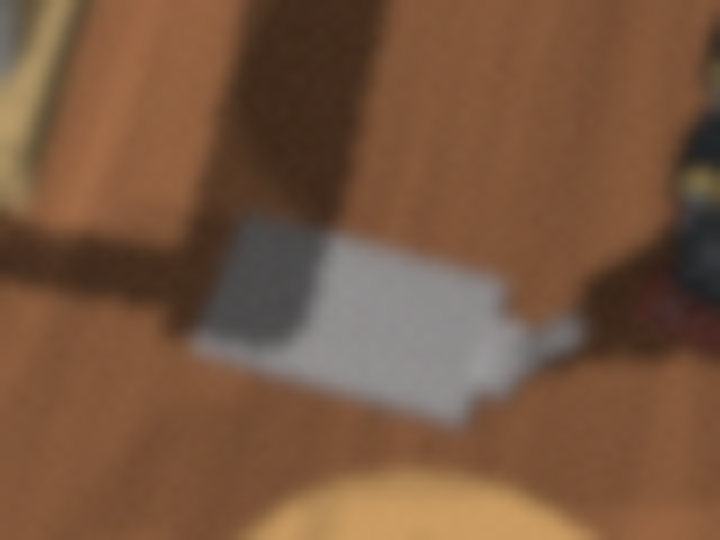

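```bash
python3 -m crank '-14 2 5 0;-29 4 10 0;-50 6.5 17 0;-71 9 24 0;-95 12 31.5 0;-118 15 39 0;-130 16.5 43 0;-130 16.5 43 0'
python3 - <<'E'
from plan import *
off=np.load('off.npy'); c=np.array([605,214.6,0]); u=Rz(4.2)[:,0]; n=Rz(4.2)[:,1]
t,p,M,o=st(); print('spat in cooler',((p-off-c)@np.c_[u,n,[0,0,1]]))
to(*[c+u*a+n+[0,0,z]+off for a,z in ((-45,5.5),(-24,5.5),(-24,16))])
snap('side','s13'); crop('s13','s13c',180,200,300,285,6.5)
snap('top','t13'); crop('t13','t13c',150,150,230,250,6)
E
```

```text
t: 36.33
ee_pos: [420.0, 218.2, 99.3]
orientation: [0.064, 2.832, -0.006]
ft_force: [-0.2, 0.2, -1.9]
width: 18.0
spat in cooler [-67.32989765   1.03372144   4.77318789]
t 36.33 tcp [420.  218.2  99.3] q [ 0.56  0.4   2.21 -0.57  0.32 -0.45] w 18.0 F [-0.2  0.2 -1.9]
M [[-0.9518, 0.0444, 0.3034], [0.0432, 0.999, -0.0106], [-0.3036, 0.003, -0.9528]]
[442.2689633  219.80644626 100.        ] -> [-21.4   2.6   6. ] dist 22
[463.21256732 221.3444484  100.        ] -> [-41.2   5.1  12.4] dist 43
[463.21256732 221.3444484  110.5       ] -> [-44.4   5.1   2.4] dist 45
```

View pics/s13c.png

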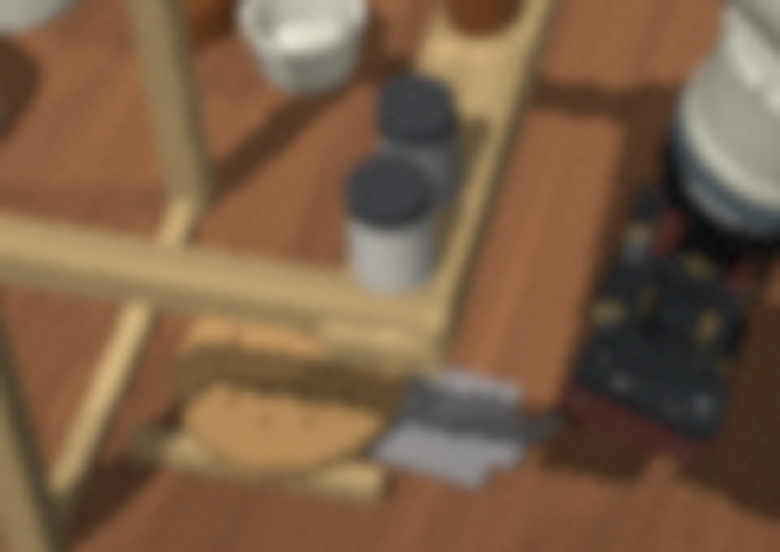

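View pics/t13c.png

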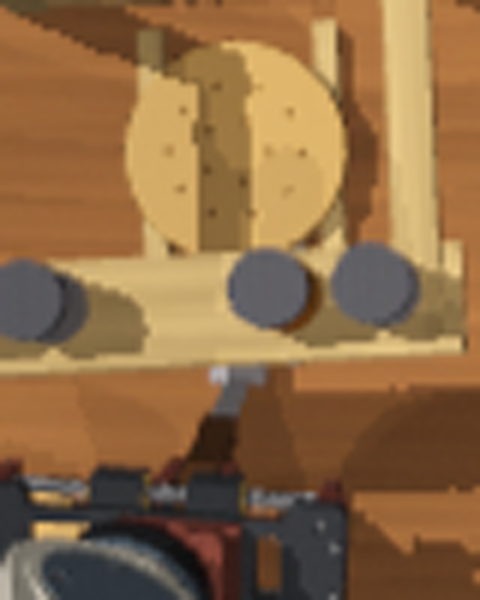

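```bash
python3 -m crank '-10 1 3 0;-21 2.5 6 0;-32 4 9.5 0;-41 5 12.5 0;-41 5 12.5 0;-41 5 12.5 0' && python3 -m crank '-1 0 -3 0;-2 0 -6 0;-2.5 0 -8 0;-2.5 0 -8 0'
python3 - <<'E'
from plan import *
off=np.load('off.npy'); c=np.array([605,214.6,0]); u=Rz(4.2)[:,0]; n=Rz(4.2)[:,1]
t,p,M,o=st(); print('spat in cooler',((p-off-c)@np.c_[u,n,[0,0,1]])); to()
snap('side','s14'); crop('s14','s14c',180,200,300,285,6.5)
snap('top','t14'); crop('t14','t14c',150,150,230,250,6)
E
```

```text
t: 37.17
ee_pos: [461.4, 220.7, 99.4]
orientation: [0.063, 2.834, -0.007]
ft_force: [-0.9, -0.5, -1.8]
width: 17.9
t: 37.67
ee_pos: [461.2, 220.6, 107.9]
orientation: [0.063, 2.834, -0.007]
ft_force: [-0.4, -1.0, -2.0]
width: 17.6
spat in cooler [-26.08382102   0.43247964  13.41200584]
t 37.67 tcp [461.2 220.6 107.9] q [ 0.51  0.42  2.13 -0.46  0.37 -0.61] w 17.6 F [-0.4 -1.  -2. ]
M [[-0.9524, 0.044, 0.3017], [0.0424, 0.999, -0.0117], [-0.3019, 0.0017, -0.9533]]
```

View pics/s14c.png

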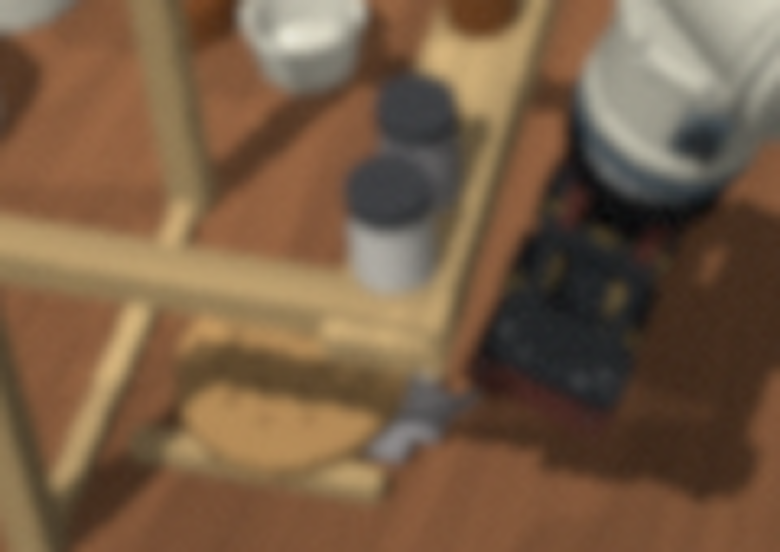

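View pics/t14c.png

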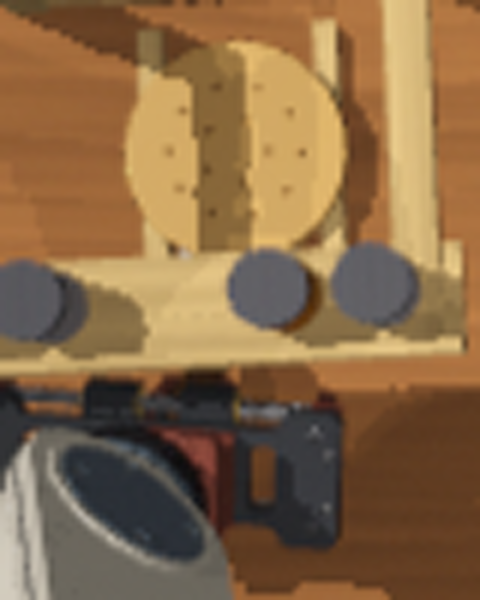

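```bash
python3 -m crank '-1 0 -2 0;-1.5 0 -4 0;-2 0 -6 0;-2 0 -6 0' && python3 -m crank '-1 0 -2 0;-1.5 0 -4 0;-2 0 -6 0;-2 0 -6 0'
python3 - <<'E'
from plan import *
off=np.load('off.npy'); c=np.array([605,214.6,0]); u=Rz(4.2)[:,0]; n=Rz(4.2)[:,1]
t,p,M,o=st(); print('spat in cooler',((p-off-c)@np.c_[u,n,[0,0,1]])); to()
lc=c+u*-130+[0,0,230]; print('perp',(lc-p)@(-M[:,0]))
snap('side','s15'); crop('s15','s15c',180,200,300,285,6.5)
E
```

```text
t: 38.28
ee_pos: [461.3, 220.6, 114.3]
orientation: [0.063, 2.834, -0.007]
ft_force: [-0.8, 0.4, -2.8]
width: 18.2
t: 38.78
ee_pos: [461.5, 220.7, 120.8]
orientation: [0.063, 2.834, -0.007]
ft_force: [-0.0, -0.6, -3.3]
width: 17.7
spat in cooler [-25.74690787   0.44351318  26.28375174]
t 38.77 tcp [461.5 220.7 120.8] q [ 0.51  0.39  2.12 -0.42  0.39 -0.64] w 17.7 F [-0.  -0.6 -3.3]
M [[-0.9522, 0.044, 0.3021], [0.0426, 0.999, -0.0114], [-0.3023, 0.002, -0.9532]]
perp 46.861543465949
```

View pics/s15c.png

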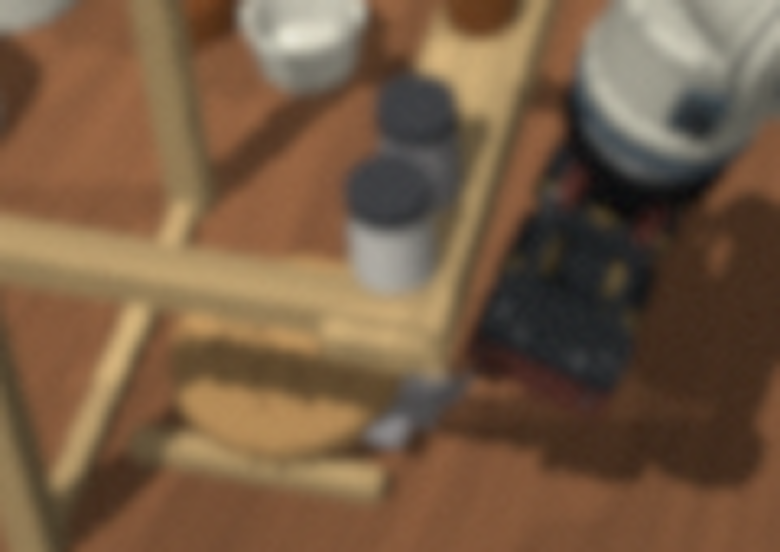

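```bash
python3 -m crank '4 -0.5 -1.2 0;11 -1.4 -3.6 0;23 -2.8 -7.2 0;38 -4.7 -12 0;55 -6.8 -17.4 0;74 -9.1 -23.4 0;93 -11.5 -29.4 0;112 -13.8 -35.4 0;131 -16.1 -41.4 0;150 -18.5 -47.4 0;165 -20.4 -52.2 0;178 -22 -56.4 0'
python3 - <<'E'
from plan import *
off=np.load('off.npy'); c=np.array([605,214.6,0]); u=Rz(4.2)[:,0]; n=Rz(4.2)[:,1]
t,p,M,o=st(); print('spat in cooler',((p-off-c)@np.c_[u,n,[0,0,1]])); to()
snap('side','s16'); crop('s16','s16c',200,190,340,300,5.7)
snap('top','t16'); crop('t16','t16c',150,180,240,270,8)
E
```

```text
t: 40.33
ee_pos: [272.7, 206.6, 120.7]
orientation: [0.062, 2.834, -0.006]
ft_force: [0.4, -0.0, -2.5]
width: 17.9
spat in cooler [-215.06719187    0.24909433   26.18689884]
t 40.33 tcp [272.7 206.6 120.7] q [ 0.8   0.23  2.44 -0.72  0.35 -0.06] w 17.9 F [ 0.4 -0.  -2.5]
M [[-0.9523, 0.0434, 0.302], [0.0421, 0.9991, -0.0109], [-0.3022, 0.0024, -0.9532]]
```

View pics/s16c.png

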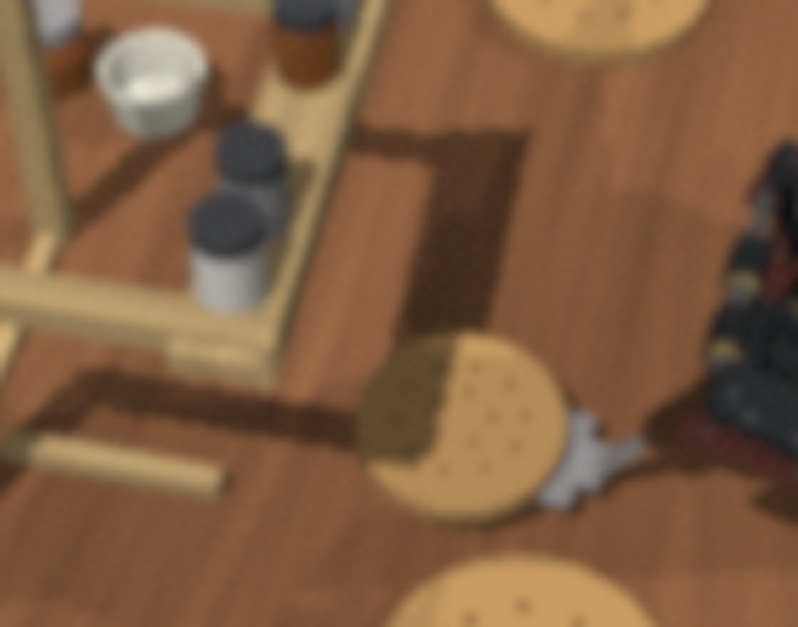

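View pics/t16c.png

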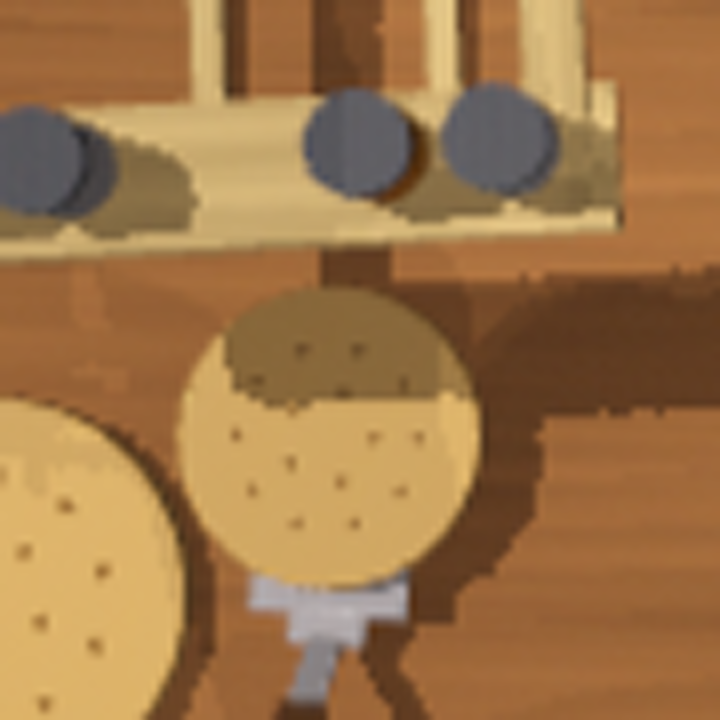

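Run:
```python
from plan import *
d=load('t16'); t,p,M,o=st(); b=np.array([150+329.5/8,180+436/8])
for z in (36,40): print(atz(d,*b,z)-p)
B=atz(d,*b,38.5)-p; np.save('B.npy',B); off=np.load('off.npy'); print('biscuit in spat',B+off)
st0=np.array([599,-243.2,0]); T=st0[:2]-B[:2]; print('T',T)
W=[[272.7,206.6,222],[320,100,222],[330,-60,222],[340,-180,222],[T[0]-40,T[1],222],[T[0],T[1],222],[T[0],T[1],205],[T[0],T[1],150],[T[0]-120,T[1]-9,150],[T[0]-120,T[1]+20,150]]
for w in W:
  q,e=ik(np.array(w),M,[[0,.3,2,0,.5,-1.5],[.3,.3,2,-.2,.5,-1],[-.5,.3,2,.3,.6,-2.2]]); print(np.round(w),np.round(q,2),round(e,3), np.round((np.array(w)-p)@M,1).tolist())
```

```text
[136.16150618  -5.39215751 -84.5255615 ]
[136.26661576  -6.04873422 -80.5255615 ]
biscuit in spat [18.44855264  1.7023327  12.4744385 ]
T [ 462.77280033 -237.39748205]
[273. 207. 222.] [ 0.8  -0.06  2.35 -0.37  0.68 -0.46] 0.0 [-31.0, 0.6, -96.6]
[320 100 222] [ 0.37 -0.11  2.39 -0.22  0.59 -0.99] 0.0 [-80.4, -103.9, -81.1]
[330 -60 222] [-0.28 -0.12  2.4   0.13  0.57 -1.91] 0.0 [-96.5, -263.3, -76.3]
[ 340 -180  222] [-0.65 -0.01  2.3   0.3   0.62 -2.4 ] 0.0 [-111.0, -382.8, -71.9]
[ 423. -237.  222.] [-0.64  0.16  2.11  0.29  0.63 -2.38] 0.0 [-192.2, -436.6, -46.3]
[ 463. -237.  222.] [-0.58  0.21  2.05  0.27  0.64 -2.31] 0.0 [-230.3, -434.9, -34.2]
[ 463. -237.  205.] [-0.58  0.24  2.06  0.28  0.6  -2.32] 0.0 [-225.1, -435.0, -18.0]
[ 463. -237.  150.] [-0.58  0.34  2.1   0.35  0.47 -2.41] 0.0 [-208.6, -435.0, 34.4]
[ 343. -246.  150.] [-0.75  0.22  2.27  0.33  0.45 -2.54] 0.059 [-94.6, -449.1, -1.6]
[ 343. -217.  150.] [-0.7   0.2   2.31  0.37  0.43 -2.54] 0.039 [-93.4, -420.2, -2.0]
```

```bash
python3 -m crank '-2 0 -6 0;-6 0 -18 0;-11 -2 -35 0;-18 -7 -55 0;-26 -16 -70 0;-36 -30 -79 0;-48 -49 -82 0;-60 -71 -82 0;-71 -95 -81 0;-79 -119 -80 0;-84 -138 -79 0;-86 -150 -79 0'
python3 - <<'E'
from plan import *
B=np.load('B.npy'); T=np.array([599,-243.2])-B[:2]
to([330,-60,222],[340,-180,222],[T[0]-60,T[1],222],[T[0],T[1],222])
snap('side','s17'); crop('s17','s17c',200,130,360,290,4.5)
E
```

```text
t: 41.92
ee_pos: [323.8, 52.6, 221.6]
orientation: [0.062, 2.835, -0.008]
ft_force: [-0.3, 0.2, -4.0]
width: 17.6
t 41.92 tcp [323.8  52.6 221.6] q [ 0.18 -0.13  2.41 -0.13  0.57 -1.25] w 17.6 F [-0.3  0.2 -4. ]
M [[-0.9526, 0.0437, 0.3011], [0.0419, 0.999, -0.0123], [-0.3013, 0.0009, -0.9535]]
[330, -60, 222] -> [ -10.7 -112.2    2.8] dist 113
[340, -180, 222] -> [ -25.3 -231.7    7.3] dist 233
[np.float64(402.7728003303381), np.float64(-237.39748204736992), 222] -> [ -87.5 -286.3   26.9] dist 301
[np.float64(462.7728003303381), np.float64(-237.39748204736992), 222] -> [-144.7 -283.6   45. ] dist 322
```

View pics/s17c.png

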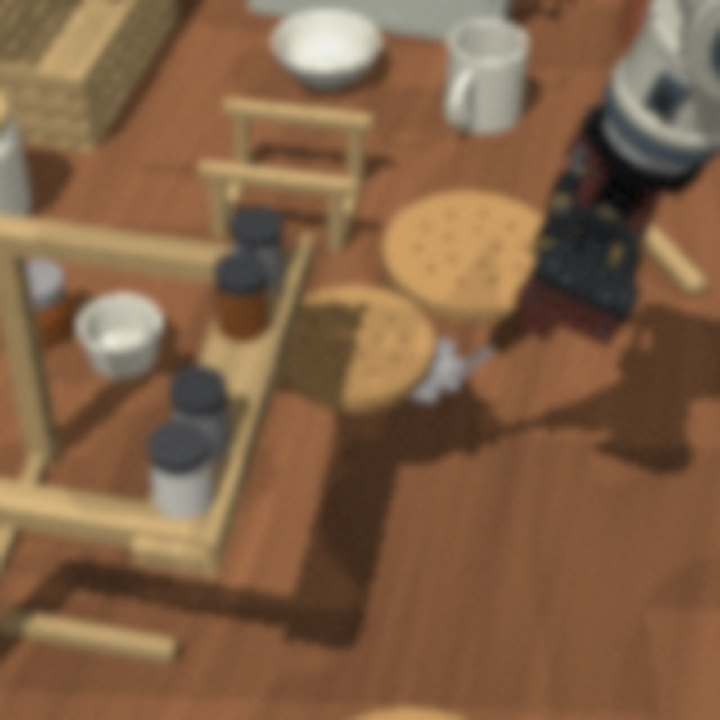

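```bash
python3 -m crank '-1 -8 1 0;-3 -22 1 0;-5 -42 1 0;-8 -66 2 0;-10 -92 3 0;-13 -118 4 0;-17 -144 5 0;-22 -170 6 0;-29 -195 8 0;-38 -218 11 0;-48 -237 15 0;-57 -250 18 0'
python3 - <<'E'
from plan import *
B=np.load('B.npy'); T=np.array([599,-243.2])-B[:2]
to([T[0]-60,T[1],222],[T[0],T[1],222],[T[0],T[1],190])
E
```

```text
t: 43.48
ee_pos: [372.9, -200.9, 221.2]
orientation: [0.062, 2.836, -0.009]
ft_force: [-0.7, -1.0, -3.8]
width: 17.6
t 43.48 tcp [ 372.9 -200.9  221.2] q [-0.64  0.06  2.23  0.3   0.61 -2.39] w 17.6 F [-0.7 -1.  -3.8]
M [[-0.9529, 0.0436, 0.3003], [0.0417, 0.999, -0.0128], [-0.3006, 0.0004, -0.9538]]
[np.float64(402.7728003303381), np.float64(-237.39748204736992), 222] -> [-30.2 -35.1   8.7] dist 47
[np.float64(462.7728003303381), np.float64(-237.39748204736992), 222] -> [-87.4 -32.5  26.7] dist 97
[np.float64(462.7728003303381), np.float64(-237.39748204736992), 190] -> [-77.8 -32.5  57.3] dist 102
```

```bash
python3 -m crank '-7 -8 2 0;-18 -20 5 0;-32 -30 10 0;-48 -33 15 0;-64 -33 20 0;-78 -33 24 0;-86 -32.5 26 0;-87.5 -32.5 26.7 0;-87.5 -32.5 26.7 0'
python3 - <<'E'
from plan import *
B=np.load('B.npy'); T=np.array([599,-243.2])-B[:2]
to([T[0],T[1],222])
snap('top','t18'); crop('t18','t18c',290,130,380,220,8); snap('side','s18'); crop('s18','s18c',210,110,350,230,5.5)
E
```

```text
t: 44.6
ee_pos: [462.5, -237.1, 221.9]
orientation: [0.062, 2.836, -0.009]
ft_force: [-0.4, 0.6, -2.8]
width: 17.7
t 44.6 tcp [ 462.5 -237.1  221.9] q [-0.58  0.21  2.05  0.26  0.64 -2.3 ] w 17.7 F [-0.4  0.6 -2.8]
M [[-0.953, 0.0433, 0.2998], [0.0415, 0.9991, -0.0124], [-0.3, 0.0006, -0.9539]]
[np.float64(462.7728003303381), np.float64(-237.39748204736992), 222] -> [-0.3 -0.3 -0. ] dist 0
```

View pics/t18c.png

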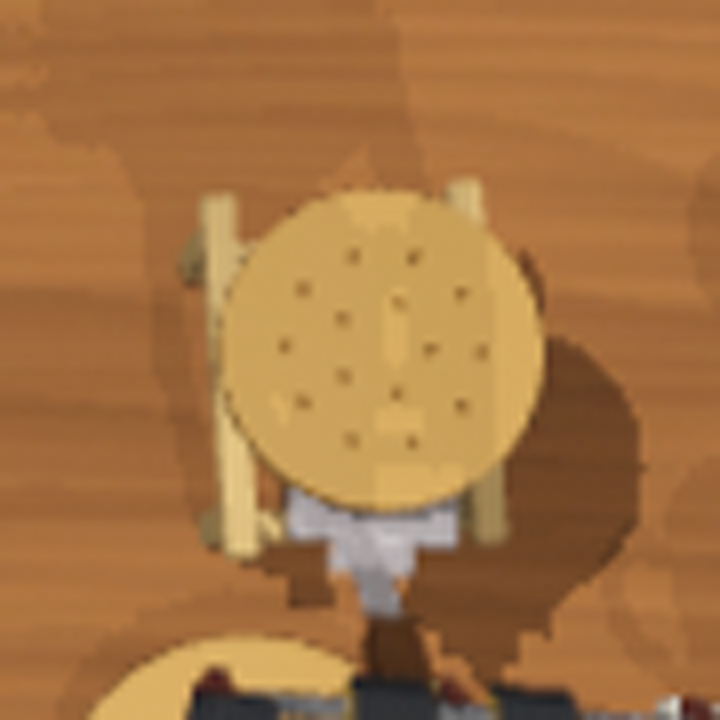

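Run:
```python
from plan import *
d=load('t18'); C=lambda a:np.array(a)/8+[290,130]
u=Rz(4.26)[:,0];n=Rz(4.26)[:,1]; s0=np.array([599,-243.2,0])
for z in (136,140,144):
  b=atz(d,*C([383,349.5]),z); print('biscuit in stand',z,(b-s0)@u,(b-s0)@n)
for c in ([287,535],[459,546]): b=atz(d,*C(c),122); print('rear corner in stand',(b-s0)@u,(b-s0)@n)
t,p,M,o=st(); off=np.load('off.npy'); S=p-off; print('S in stand',(S-s0)@u,(S-s0)@n,S[2])
for a in (50,-50):
  for bb in (31,-31): P=S+Rz(-2.4)@[a,bb,0]; print((P-s0)@u,(P-s0)@n)
```

```text
biscuit in stand 136 0.3142449178892407 -0.9680577234915203
biscuit in stand 140 -0.1378780364043185 -0.19290416345540876
biscuit in stand 144 -0.5900009906977601 0.582249396580751
rear corner in stand -65.62759320745658 36.8168766544258
rear corner in stand -73.14448791800397 -26.81207971467655
S in stand -18.913249719471256 -0.16118946231217168 127.50162001143394
34.34464092172352 24.83075092755228
27.154045543567946 -36.75086433307275
-64.98054498251047 36.4284854084484
-72.17114036066604 -25.153129852176626
```

```bash
python3 -m crank '2 0 5 0;5 0 15 0;9 0 27 0;11 0 34 0;12 0 38 0;12.6 0 40 0;13.2 0 42 0;13.8 0 44 0;14.4 0 46 0;15 0 48 0;15.6 0 50 0;16.2 0 52 0' && python3 -m crank '1 0 3 0;2 0 6 0;3 0 9 0;4 0 12 0;4 0 12 0'
python3 - <<'E'
from plan import *
t,p,M,o=st(); off=np.load('off.npy'); u=Rz(4.26)[:,0]; s0=np.array([599,-243.2,0]); n=Rz(4.26)[:,1]
S=p-off; print('S z',S[2],(S-s0)@u,(S-s0)@n)
to(*[p-u*a for a in (30,60,90,120)]); print((p-u*100)@[1,0,0])
for a,sp in ((0,0),(40,0),(60,0),(80,0),(100,2),(120,3),(120,5)): print(a,sp,[np.round(x,3) for x in ik(p-u*a,M@Rz(sp),[o['qpos']])])
snap('top','t19'); im=cv2.imread('pics/t19.png')
# biscuit blob centre: diff of colour
hsv=cv2.cvtColor(im,cv2.COLOR_BGR2HSV)[130:220,290:380]; print(hsv[45,48])
E
```

```text
t: 46.2
ee_pos: [462.7, -237.3, 167.5]
orientation: [0.062, 2.836, -0.009]
ft_force: [-0.0, -0.4, -2.4]
width: 17.7
t: 46.82
ee_pos: [462.3, -237.2, 154.5]
orientation: [0.062, 2.836, -0.009]
ft_force: [-0.8, -0.8, -1.8]
width: 17.8
S z 60.02849545702708 -19.007720953365983 -0.0769095428188622
t 46.83 tcp [ 462.3 -237.2  154.5] q [-0.58  0.33  2.09  0.34  0.48 -2.4 ] w 17.8 F [-0.8 -0.8 -1.8]
M [[-0.953, 0.0438, 0.2997], [0.042, 0.999, -0.0125], [-0.3, 0.0007, -0.9539]]
[ 432.35474184 -239.4122645   154.52849546] -> [28.4 -3.5 -8.9] dist 30
[ 402.43762477 -241.64074076  154.52849546] -> [ 56.8  -7.1 -17.9] dist 60
[ 372.52050771 -243.86921702  154.52849546] -> [ 85.3 -10.6 -26.8] dist 90
[ 342.60339064 -246.09769328  154.52849546] -> [113.7 -14.1 -35.8] dist 120
362.54813535278225
0 0 [array([-0.583,  0.329,  2.094,  0.342,  0.479, -2.395]), np.float64(0.0)]
40 0 [array([-0.642,  0.29 ,  2.159,  0.385,  0.468, -2.494]), np.float64(0.0)]
60 0 [array([-0.674,  0.272,  2.189,  0.401,  0.465, -2.54 ]), np.float64(0.002)]
80 0 [array([-0.698,  0.252,  2.216,  0.38 ,  0.465, -2.54 ]), np.float64(0.019)]
100 2 [array([-0.731,  0.233,  2.243,  0.384,  0.465, -2.54 ]), np.float64(0.026)]
120 3 [array([-0.762,  0.215,  2.268,  0.373,  0.466, -2.54 ]), np.float64(0.038)]
120 5 [array([-0.77 ,  0.215,  2.269,  0.399,  0.467, -2.54 ]), np.float64(0.028)]
[ 19 139 214]
```

```bash
python3 -m crank '5 0 -1.6 0;14 0 -4.4 0;27 0 -8.5 0;42 0 -13 0;58 0 -18 0.5;74 0 -23 1.5;90 0 -28 2.5;104 0 -33 3.5;115 0 -36 4.5;119 0 -37.5 5'
python3 - <<'E'
from plan import *
t,p,M,o=st(); off=np.load('off.npy'); u=Rz(4.26)[:,0]; s0=np.array([599,-243.2,0]); n=Rz(4.26)[:,1]
S=p-off; print('S',S,'in stand',(S-s0)@u,(S-s0)@n); print('level',level(M))
to(p+[0,0,20],[380,-150,190],[426.1,-44.7,140])
d=snap('top','t20'); a=cv2.imread('pics/t18.png');b=cv2.imread('pics/t20.png')
g=cv2.cvtColor(b,cv2.COLOR_BGR2HSV)[130:220,290:380]; m=((g[...,0]>15)&(g[...,0]<24)&(g[...,1]>100)&(g[...,1]<165)&(g[...,2]>150)).astype(np.uint8)
k,l,s,c=cv2.connectedComponentsWithStats(cv2.morphologyEx(m,cv2.MORPH_OPEN,np.ones((7,7))))
for i in range(1,k): print(s[i],c[i]+[290,130],atz(d,*(c[i]+[290,130]),94))
E
```

```text
t: 48.12
ee_pos: [341.4, -228.4, 159.0]
orientation: [0.195, 2.841, 0.001]
ft_force: [0.2, -0.2, -1.5]
width: 17.8
S [ 459.2031204  -235.85692305   64.515329  ] in stand -138.8651913309723 17.707257349681953
level -4.06976101530833
t 48.12 tcp [ 341.4 -228.4  159. ] q [-0.75  0.19  2.29  0.42  0.46 -2.54] w 17.8 F [ 0.2 -0.2 -1.5]
M [[-0.9479, 0.1338, 0.2891], [0.134, 0.9908, -0.0192], [-0.289, 0.0206, -0.9571]]
[ 341.42447336 -228.35207239  179.015329  ] -> [ -5.8   0.4 -19.1] dist 20
[380, -150, 190] -> [-35.   83.4 -20. ] dist 93
[426.1, -44.7, 140] -> [-50.2 192.9  39.2] dist 203
[  26   26   38   39 1266] [334.11058452 175.06793049] [ 600.23200184 -240.41872238   94.        ]
[ 13  79  21  11 183] [314.38251366 214.75956284] [ 477.60701896 -181.27486205   94.        ]
```

```bash
python3 -c "
from plan import *
to([345,-150,185],[380,-60,185],[426,-45,150])"; python3 -m crank '-4 8 -12 0;-5 25 -20 -1;-4 45 -24 -2;-3 65 -26 -3;-3 80 -26 -4;-3 80 -26 -4' && python3 -c "
from plan import *
t,p,M,o=st(); print(level(M)); to([380,-60,185],[426,-45,150],[426,-45,105])"
```

```text
t 48.17 tcp [ 341.4 -228.3  159. ] q [-0.75  0.19  2.29  0.42  0.46 -2.54] w 17.9 F [ 0.6  0.4 -1.1]
M [[-0.9479, 0.1338, 0.2891], [0.1341, 0.9908, -0.0191], [-0.2889, 0.0206, -0.9571]]
[345, -150, 185] -> [ -0.5  78.6 -25.3] dist 83
[380, -60, 185] -> [-21.6 172.5 -16.9] dist 175
[426, -45, 150] -> [-53.1 192.8  29.6] dist 202
t: 48.92
ee_pos: [347.6, -148.3, 186.5]
orientation: [0.093, 2.846, -0.013]
ft_force: [-0.6, -0.2, -2.1]
width: 17.7
-0.08886774657389696
t 48.92 tcp [ 347.6 -148.3  186.5] q [-0.54  0.06  2.35  0.29  0.48 -2.28] w 17.7 F [-0.6 -0.2 -2.1]
M [[-0.955, 0.0654, 0.2892], [0.0628, 0.9979, -0.0185], [-0.2898, 0.0004, -0.9571]]
[380, -60, 185] -> [-24.9  90.3   9.1] dist 94
[426, -45, 150] -> [-57.8 108.2  55.7] dist 135
[426, -45, 105] -> [-44.8 108.2  98.7] dist 153
```

```bash
python3 -m crank '-10 35 4 0;-25 75 10 0;-40 100 25 0;-55 108 45 0;-56 108 62 0;-51 108 80 0;-45 108 98 0;-45 108 98 0' && python3 -m crank '0.6 0 2 0;1.2 0 4 0;1.8 0 6 0;2.4 0 8 0;3 0 9.5 0;3 0 9.5 0' && python3 -c "
from plan import *
t,p,M,o=st(); to(p-[0,0,2])"
```

```text
t: 49.92
ee_pos: [425.5, -45.5, 104.5]
orientation: [0.095, 2.849, -0.013]
ft_force: [0.1, -0.5, -1.5]
width: 17.9
t: 50.68
ee_pos: [425.5, -45.5, 94.7]
orientation: [0.095, 2.849, -0.013]
ft_force: [-3.2, 0.0, 3.3]
width: 17.8
t 50.67 tcp [425.5 -45.5  94.7] q [-0.15  0.36  2.32  0.15  0.17 -1.8 ] w 17.8 F [-3.2  0.   3.3]
M [[-0.9557, 0.0662, 0.2866], [0.0636, 0.9978, -0.0183], [-0.2872, 0.0007, -0.9579]]
[425.48063177 -45.53827117  92.67560688] -> [ 0.6 -0.   1.9] dist 2
```

```bash
python3 -m crank '0 0 0 0;0 0 0 0;0 0 0 0;0 0 0 0;0 0 0 0' 0.3 && python3 -m crank '0 0 -15 0;0 0 -45 0;0 0 -90 0;0 0 -140 0;0 0 -190 0;0 0 -230 0;0 0 -230 0;0 0 -230 0' 0
python3 - <<'E'
from plan import *
to(); d=snap('top','t21'); ds=snap('side','s21'); b=cv2.imread('pics/t21.png'); a=cv2.imread('pics/t0.png') if 0 else cv2.imread('pics/top0.png')
g=cv2.cvtColor(b,cv2.COLOR_BGR2HSV)
m=((g[...,0]>14)&(g[...,0]<25)&(g[...,1]>90)&(g[...,1]<170)&(g[...,2]>140)).astype(np.uint8); m[:125]=0
k,l,s,c=cv2.connectedComponentsWithStats(cv2.morphologyEx(m,cv2.MORPH_OPEN,np.ones((7,7))))
for i in range(1,k): print(s[i].tolist(),np.round(c[i],1))
# spatula blade: grey low-sat
q=((g[...,1]<60)&(g[...,2]>80)).astype(np.uint8); w=q[150:230,235:300]; k,l,s,c=cv2.connectedComponentsWithStats(w)
for i in range(1,k):
  if s[i,4]>60:
    r=cv2.minAreaRect(np.argwhere(l==i)[:,::-1].astype(np.float32)); print('grey',s[i].tolist(),np.round(c[i]+[235,150],1),r, atz(d,*(c[i]+[235,150]),2.5))
# changes elsewhere
df=cv2.absdiff(a,b).max(2); df=cv2.morphologyEx((df>40).astype(np.uint8),cv2.MORPH_OPEN,np.ones((3,3)))
k,l,s,c=cv2.connectedComponentsWithStats(df)
print('changed',[ (x[:5].tolist()) for x in s[1:] if x[4]>20])
# expected biscuit rim
st0=np.array([599,-243.2,94]); print('exp',proj(d,[st0]),proj(ds,[st0]))
e=cv2.cvtColor(cv2.imread('pics/s21.png'),cv2.COLOR_BGR2HSV); m=((e[...,0]>10)&(e[...,0]<25)&(e[...,1]>90)&(e[...,2]>150)).astype(np.uint8)[130:200,220:310]
k,l,s,c=cv2.connectedComponentsWithStats(cv2.morphologyEx(m,cv2.MORPH_OPEN,np.ones((5,5))))
for i in range(1,k): print('side',s[i].tolist(),c[i]+[220,130])
E
```

```text
t: 51.3
ee_pos: [425.5, -45.5, 94.6]
orientation: [0.095, 2.849, -0.013]
ft_force: [-0.4, 0.6, 0.0]
width: 61.5
t: 52.3
ee_pos: [359.2, -41.2, 314.3]
orientation: [0.095, 2.849, -0.013]
ft_force: [0.3, -0.3, 0.3]
width: 87.7
t 52.3 tcp [359.2 -41.2 314.3] q [-0.17 -0.24  2.23  0.04  0.86 -1.7 ] w 87.7 F [ 0.3 -0.3  0.3]
M [[-0.9559, 0.0662, 0.2862], [0.0637, 0.9978, -0.0182], [-0.2868, 0.0008, -0.958]]
[212, 125, 11, 67, 556] [217.1 158.1]
[97, 129, 40, 65, 1012] [122.4 169.3]
[315, 156, 39, 41, 1344] [334.1 175.5]
[170, 192, 23, 20, 355] [180.6 201.6]
[127, 207, 8, 7, 56] [130.5 210. ]
[296, 209, 50, 51, 2034] [320.6 234.1]
[505, 221, 7, 139, 786] [508.6 284.2]
[123, 230, 50, 51, 2021] [147.4 254.7]
[357, 256, 16, 16, 213] [364.7 263.5]
grey [16, 0, 21, 12, 199] [261.3 154.5] ((26.0, 5.5), (11.0, 20.0), 90.0) [674.791759   -16.04129795   2.5       ]
grey [27, 29, 21, 40, 633] [272.  195.9] ((36.764705657958984, 48.55882263183594), (18.7906436920166, 39.19191360473633), 4.39870548248291) [538.6820287 -54.0514998   2.5      ]
changed [[177, 158, 11, 34, 203], [187, 158, 16, 34, 430], [320, 159, 29, 35, 792], [252, 164, 38, 79, 1118], [209, 170, 4, 12, 38], [359, 180, 4, 10, 38], [336, 194, 15, 9, 84], [267, 230, 6, 6, 36], [230, 252, 282, 132, 15949], [330, 277, 59, 61, 2123], [187, 336, 98, 48, 1725], [254, 336, 11, 5, 35], [359, 336, 10, 20, 172], [234, 376, 15, 8, 77]]
exp [[335.01786005 175.48617757]] [[264.39331707 157.7781615 ]]
side [0, 0, 9, 12, 75] [223.   134.32]
side [15, 8, 46, 32, 762] [256.45275591 156.99868766]
side [65, 41, 25, 29, 584] [298.33219178 184.06678082]
side [0, 49, 27, 11, 193] [232.5492228  184.40414508]
side [13, 62, 5, 5, 25] [235. 194.]
```

```bash
python3 -c "
from h import *
print(ctrl.close_job())"
```

```text
the job is handed in; nothing more can be done
None
```

I moved the small shortbread round onto the raised rack on the spatula and handed the job in at about 52 s of the 72 s allowed.

**How it went**
- The rows cannot tilt the tool. With the tool upright, the gripper would have struck the spice ledge before the blade was far enough under the shortbread. I tilted it about 17° by pushing against joint limits high up, first in front, then with swings behind and to the side of the robot. By my readings the joints reached their limits but did not go past them by more than rounding.
- I gripped the spatula and set it down twice to grip it again. The first re-grip was for a squarer hold. The second was because the blade had sagged about 2.5° nose-down. After that it held.
- I slid the blade between the battens, lifted the shortbread and drew it out under the ledge. I carried it to the rack, lowered it onto both rails, pulled the blade out, and stood the spatula on its blade about 50 mm nearer the robot than where it started.

**Last checks**
- **Shortbread:** the top camera puts it about 3 mm from the rack's centre. It looks round from above (39 x 41 px), which fits lying level.
- **Spatula:** it is standing where I set it down, near (539, -54) mm.
- **Other things:** both larger look-alike rounds and the bowl of the spoon were at their starting pixels. I did not check the jar, can, mug, bowl or packet one by one; changes in the final top view near the spoon handle and the arm I took to be shadow and the arm itself.
- **Robot:** the gripper was open and clear, with almost no force on it.

**Less certain:** I reached the limit on viewing pictures during the placing, so the final checks came from measurements on the images rather than from looking at them. The shortbread's side-view centre was about 8 px off what I expected; I put that down to my colour mask and did not look into it further.

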